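# Load the vibratory polisher and set its speed

## Robot

A 7-joint arm with a two-finger parallel gripper is mounted at the origin on the work surface. World frame = base frame: x ahead of the robot, y to its left, z up, the work surface at z = 0. Lengths are in m, angles in rad, forces in N, time in s.
With the tool pointing down it reaches from about 0.4 to 0.85 m from the base axis. Payload 4.5 kg.
Tool frame: the origin (TCP) lies on the mounting face of the last link; the fingertips stand 173 mm ahead of it and the grasp point (between the pads) lies 155 mm ahead of it; z points along the fingers, y is the line along which they close (so a half turn about z gives the same grasp; the last joint's range is limited). The gripper opens to 85 mm and grips with 20 to 120 N. Pads are 22 mm wide; open, the fingers measure 114 mm over their backs; the gripper's body (76 mm by 85 mm) begins 54 mm behind the grasp point. The pads swing forward as they close: fully open they stand 13 mm farther back than shut.
Start: joints at [-1.23, 0.689, -0.195, 1.565, 0.157, 0.902, -0.215], TCP at [0.189, 0.596, 0.405] pointing down, gripper open.
Joint ranges: [-3.01, 3.01], [-0.46, 2.08], [-1.47, 1.51], [0.13, 2.56], [-1, 4.14], [0.04, 2.09], [-2.66, 2.66]. Speed limits (rad/s): [2.57, 2.57, 3.14, 3.14, 3.14, 3.14, 3.14].

## Interface

Orientations are given as a rotation vector (axis times angle).
In Python, from station import observe, snapshot, finish_job, trace, pinpoint gives the robot as it stands.
- The arm moves only by the shell command python3 -m inch 'ROWS' [OPENING] [FORCE]. ROWS is a JSON object of lists of equal length, an entry for each row: "linear": the shift along the tool's x, y, z in units of 50 mm (1.0 is 50 mm), a list of three; "rot": the turn, a rotation vector about the tool's x, y, z in units of 6 degrees (1.0 is 6 degrees), a list of three. A call has 1 to 10 rows; each row is the pose to reach, as a shift and turn from the pose commanded when the call began, along the tool's axes at that moment; what a row does not reach only later rows make up. A row lasts 1/8 s, in which the tool goes at most 62.5 mm and 10.7 degrees, less where a joint would pass 70% of its speed; a pose out of reach is approached as far as the arm can. A call with a gripper value outside its range is refused whole. OPENING is the closure, from 0 (fully open) to 1 (shut), set as the call begins (- or left out, the last holds). The fingers move at their own pace and stop on an object; FORCE is the grip in N (left out, the last holds). Time passes only in rows, so rows that repeat a pose let the fingers close. It gives the time, the measured TCP pose, the force, the opening and the grip force at its end, in the units of the state.
- observe(): the state, without advancing time (a new reading comes with each control period).
- snapshot(name): name is "scene" or "top" or "wrist"; returns a dict with "frame" (400x640x3 uint8, red, green, blue), "range_z" (400x640 float32, m along the optical axis (not along the pixel's ray), 0 where there is no reading), "camera_matrix" (3x3 intrinsics, pixels), "k1" (the pictures are not rectified: a ray, as slopes to the right and down, at radius r is drawn at 1 + k1 r^2 times it, then the intrinsics apply), "R" (3x3) and "t" (3): a world point X has camera coordinates R X + t; the wrist camera has in their place "tool_from_camera" (4x4, takes a point from camera to tool coordinates, whose origin is the TCP and whose axes are the flange's). Camera axes: x right, y down, z forward; pixel columns grow to the right and rows downward; lengths in m; the calibration is good to about 2 mm. A picture is of the moment at which its call begins: read the wrist's pose just before it.
- finish_job(): hands the job in; it is judged then, once.
Trained networks look in a picture, given as the dict that the camera call returned (one of the last four; its "shot" number tells which), for a name from the list of things; names that differ only in an ending like _2 or _b are one class to them, and where a whole thing is asked for, a point or a joint stands for the part that bears it (a point fixed in the world has none). Each returns a list of dicts, best first, with "conf" (0 to 1); they miss things now and then, are a little off and sometimes report something else, mostly with a low value. They report only what shows in the picture. A call takes as long as a camera call.
- trace(label, picture): "mask" (400x640 bool, what is visible of it) and "box" ([left, top, right, bottom] in pixels, round what is visible of it).
- pinpoint(label, picture): "at" ([column, row] in pixels: a listed point, or the origin of a listed thing).
The state is a dict: "t": time; "joints": joint angles; "joint_vel": joint speeds; "joint_torque": joint torques, N m; "ee_pos": TCP position; "tcp_rot": TCP orientation; "force": force on the tool from outside, world axes, zero at the start; "ft_torque": the same for the moment, N m; "opening": opening from 0.0 (shut) to 1.0 (fully open); "finger_force": force on a finger pad.
Only numpy, scipy, OpenCV 4.12 (cv2) and the standard library are available. Lean on these libraries where they do the work, as an engineer would, in place of code of your own. Each camera call takes 0.05 s, during which the arm holds its last target. There are 200 camera calls.

## Task

Get the bench polisher ready for a batch: first slide the speed fader fully home against its off stop at the robot's right-hand end, then tip all the white slugs out of the steel beaker into the polisher's bowl and stand the empty beaker upright in the middle of the cork pad. After the slugs, put every domed silver knob lying on the bench into the bowl, and only when all of them are in slide the fader up until its centre is level with the tip of the brass pointer. Do not shift the pointer or disturb the block, tools and jar on the bench.

Things in the scene. Friction and masses are not known exactly. Their poses are not given: they have to be found in the camera images.
- polisher: Fixed vibratory polisher: grey round motor base carrying an open round plastic bowl. Origin on the bench at its centre, z up. Bowl rim at height 145 mm, outer rim radius 102 mm, inner radius at the rim 97 mm narrowing to about 77 mm at the floor, wall 5 mm.
- bowl_floor (a point): Centre of the bowl's inner floor, 66 mm above the bench; the rim is 79 mm above it.
- console: Fixed speed controller box, aluminium, 130 (x) x 210 (y) x 45 mm high. Origin at the centre of its underside; its y axis is the direction of the fader track, +y (towards the robot's left) is faster; turned at most 0.4 rad.
- fader (a joint): Position of the speed fader along its track in m: 0 = against the off stop at the track's right-hand (-y) end, where a thin dark bar is marked; grows towards console +y up to 0.11. It stays where it is left; sliding it takes about 2 N.
- fader_top (a point): Centre of the top of the fader's grip, a black block 24 (across the track) x 16 (along the track) x 30 mm high, its foot 45.5 mm and top 75.5 mm above the bench, with a thin white line across its top. The track lies 20 mm to the robot's side of the console's centre line. x and y axes are parallel to the console's.
- pointer_tip (a point): Tip of the brass pointer, a small arrow-shaped tab 6 mm high on the console's far side, 42 mm across from the middle of the track, its tip pointing at the track. It marks the wanted setting: the fader is set when its centre is level with this tip along console y. The pointer is stiff (12 N) and must stay where it is.
- beaker: Loose open steel beaker, 85 mm high, outer radius 27 mm at the foot and 33 mm at the rim, wall 3 mm, floor 4 mm thick, about 100 to 170 g. Origin at the centre of its underside, z up through the mouth. Holds six slugs in its lower 35 mm.
- slug0: White ceramic polishing slug, solid cylinder 16 mm across, 14 mm long, 12 g; origin at the centre of one end. Starts in the beaker.
- slug1: White ceramic polishing slug, solid cylinder 16 mm across, 14 mm long, 12 g; origin at the centre of one end. Starts in the beaker.
- slug2: White ceramic polishing slug, solid cylinder 16 mm across, 14 mm long, 12 g; origin at the centre of one end. Starts in the beaker.
- slug3: White ceramic polishing slug, solid cylinder 16 mm across, 14 mm long, 12 g; origin at the centre of one end. Starts in the beaker.
- slug4: White ceramic polishing slug, solid cylinder 16 mm across, 14 mm long, 12 g; origin at the centre of one end. Starts in the beaker.
- slug5: White ceramic polishing slug, solid cylinder 16 mm across, 14 mm long, 12 g; origin at the centre of one end. Starts in the beaker.
- pad: Fixed round cork pad lying on the bench, 100 mm across, 6 mm thick; origin at the centre of its underside.
- knob0: Cast silver lid knob: plain domed disc 30 mm across and 22 mm high, straight-sided up to 12 mm, 60 g, standing on its flat side on the bench; origin at the centre of the flat underside, z towards the dome. May be absent (three to five are there).
- knob1: Cast silver lid knob: plain domed disc 30 mm across and 22 mm high, straight-sided up to 12 mm, 60 g, standing on its flat side on the bench; origin at the centre of the flat underside, z towards the dome. May be absent (three to five are there).
- knob2: Cast silver lid knob: plain domed disc 30 mm across and 22 mm high, straight-sided up to 12 mm, 60 g, standing on its flat side on the bench; origin at the centre of the flat underside, z towards the dome. May be absent (three to five are there).
- knob3: Cast silver lid knob: plain domed disc 30 mm across and 22 mm high, straight-sided up to 12 mm, 60 g, standing on its flat side on the bench; origin at the centre of the flat underside, z towards the dome. May be absent (three to five are there).
- knob4: Cast silver lid knob: plain domed disc 30 mm across and 22 mm high, straight-sided up to 12 mm, 60 g, standing on its flat side on the bench; origin at the centre of the flat underside, z towards the dome. May be absent (three to five are there).
- bench_block: Bystander: dark steel bench block 40 x 60 x 20 mm, loose; origin at the centre of its underside. Leave alone.
- screwdriver: Bystander: small screwdriver 130 mm long along its x, lying on the bench, loose. Leave alone.
- hammer: Bystander: hammer 240 mm long along its x, lying at the back, loose. Leave alone.
- compound_jar: Bystander: amber jar with a steel cap, radius 30 mm, 70 mm high, loose; origin at the centre of its underside. Leave alone.

How it is judged:
By the outcome, as a careful person would: the job done as asked, in the order asked, and still so for the second after the job is handed in, with the robot touching nothing.
Of knob0, knob1, knob2, knob3, knob4 only 3 to 5 are there at a start; the rules pass over those that are not, and their reading is None.
At some moment in a run one of knob0, knob1, knob2, knob3, knob4 may be knocked a few centimetres aside while the robot is not near it.
It also fails if it takes over 210 s, if anything falls off the work surface, if the arm or the gripper's body presses on something with over 40 N, if the wrist force passes 120 N, or if a joint passes its speed limit or range.

## Working session

There is one attempt and no reset: what is moved stays moved. The work goes in short steps, Python scripts to look and compute and a shell command to move; the robot and the scene stay as the last step left them, time stands still between calls to the robot, and variables do not carry over. Pictures are saved under pics/ and viewed, at most 14 in all, crops included, and the job is handed in when it is done.

```bash
ls; mkdir -p pics; cat > h.py <<'E'
import numpy as np, cv2
from scipy.spatial.transform import Rotation as Ro
from station import observe, snapshot, finish_job, trace, pinpoint
def save(p,name): cv2.imwrite('pics/'+name+'.png',cv2.cvtColor(p['frame'],cv2.COLOR_RGB2BGR))
def pose(s): return np.array(s['ee_pos']),Ro.from_rotvec(s['tcp_rot']).as_matrix()
def shot(name):
    s=observe(); p=snapshot(name)
    if name=='wrist':
        T=np.array(p['tool_from_camera']); x,R=pose(s)
        p['Rw']=R@T[:3,:3]; p['c']=R@T[:3,3]+x
    else:
        p['Rw']=np.array(p['R']).T; p['c']=-p['Rw']@np.array(p['t'])
    return p
def rays(p,uv):
    K=np.array(p['camera_matrix'],float); k=p['k1']
    d=(np.atleast_2d(np.array(uv,float))-[K[0,2],K[1,2]])/[K[0,0],K[1,1]]
    m=d.copy()
    for _ in range(20): m=d/(1+k*(m**2).sum(1,keepdims=True))
    return np.c_[m,np.ones(len(m))]
def onz(p,uv,z):   # intersect with plane z
    r=rays(p,uv)@p['Rw'].T
    return p['c']+r*((z-p['c'][2])/r[:,2:3])
def cloud(p,mask):
    v,u=np.nonzero(mask&(p['range_z']>0))
    return (rays(p,np.c_[u,v])*p['range_z'][v,u][:,None])@p['Rw'].T+p['c']
def circ(P):  # least squares circle in xy
    A=np.c_[2*P[:,:2],np.ones(len(P))]; b=(P[:,:2]**2).sum(1)
    s=np.linalg.lstsq(A,b,rcond=None)[0]; return s[:2],np.sqrt(s[2]+s[0]**2+s[1]**2)
E
python3 - <<'E'
from h import *
s=observe(); print(s)
for n in ['top','scene']:
    p=shot(n); save(p,n+'0'); print(n,p['c'],p['k1'],p['frame'].shape)
    for l in ['polisher','console','fader','beaker','pad','knob0','bench_block','screwdriver','hammer','compound_jar']:
        for d in trace(l,p)[:6]:
            if d['conf']<.3: continue
            C=cloud(p,d['mask']); print(l,round(d['conf'],2),np.round(d['box']),d['mask'].sum(), np.round(np.median(C,0),3) if len(C) else None, np.round(np.percentile(C[:,2],98),3) if len(C) else None)
    for l,z in [('bowl_floor',.066),('fader_top',.0755),('pointer_tip',.051),('knob0',0),('beaker',0),('pad',0),('console',0)]:
        for d in pinpoint(l,p)[:6]:
            if d['conf']>.3: print('pt',l,round(d['conf'],2),np.round(d['at'],1),np.round(onz(p,d['at'],z)[0],4))
E
```

```text
pics
{'t': 0.0, 'joints': array([-1.23017872,  0.6899931 , -0.19453393,  1.56634423,  0.15727902,
        0.90247713, -0.21510315]), 'joint_vel': array([-1.62394470e-03, -6.08483071e-05,  4.35704087e-05, -7.39978186e-05,
       -1.52444140e-03, -1.49225007e-03, -1.09271260e-03]), 'joint_torque': array([-7.33590605e-04, -5.39599550e+01, -1.26664046e+00, -1.58543658e+01,
        9.14618693e-03,  9.39499150e-03, -2.70541051e-06]), 'ee_pos': array([0.18868266, 0.59549602, 0.4038785 ]), 'tcp_rot': array([-4.79902197e-01, -3.10453816e+00,  2.86278020e-03]), 'force': array([-0.04931086, -0.01012752,  0.16282858]), 'ft_torque': array([-0.02009969, -0.05152761,  0.00644835]), 'finger_force': 0.0, 'opening': 0.9994041209135596}
top [ 0.42949651 -0.06706441  1.29384733] 0.04444625458894064 (400, 640, 3)
polisher 0.92 [357. 136. 444. 224.] 6342 [ 0.641 -0.28   0.069] 0.146
polisher 0.4 [224.  98. 325. 133.] 1379 [0.79  0.052 0.023] 0.03
console 0.67 [113. 149. 212. 218.] 4998 [0.624 0.286 0.045] 0.056
fader 0.74 [307. 168. 332. 198.] 438 [ 0.65  -0.084  0.048] 0.089
fader 0.53 [138. 184. 146. 19
[... 2221 characters left out ...]
 0.045] 0.066
pt bowl_floor 0.58 [298.3 191.2] [ 0.5263 -0.1078  0.066 ]
pt fader_top 0.67 [454.6 155.9] [0.6144 0.3308 0.0755]
pt pointer_tip 0.57 [440.7 175.7] [0.6417 0.2694 0.051 ]
pt knob0 0.64 [298.2 188.4] [ 0.4628 -0.083   0.    ]
pt knob0 0.63 [350.7 172.9] [0.4781 0.08   0.    ]
pt knob0 0.4 [331.  182.8] [0.4865 0.0103 0.    ]
pt beaker 0.92 [322.4 237.6] [ 0.6467 -0.0978  0.    ]
pt beaker 0.63 [331.9 180. ] [0.478  0.0177 0.    ]
pt pad 0.69 [333.6 181.3] [0.4847 0.0197 0.    ]
pt pad 0.59 [388.2 262. ] [0.7865 0.015  0.    ]
pt pad 0.56 [381.  208.3] [ 0.6326  0.089  -0.    ]
pt pad 0.4 [367.1 144.8] [0.3962 0.184  0.    ]
pt console 0.49 [381.9 209.2] [ 0.6364  0.0896 -0.    ]
```

```bash
python3 - <<'E'
import cv2
a=cv2.imread('pics/top0.png'); cv2.imwrite('pics/top0b.png',cv2.resize(a[80:320,90:500],None,fx=1.95,fy=1.95,interpolation=cv2.INTER_CUBIC))
E
```

```text
(no output)
```

View pics/top0b.png

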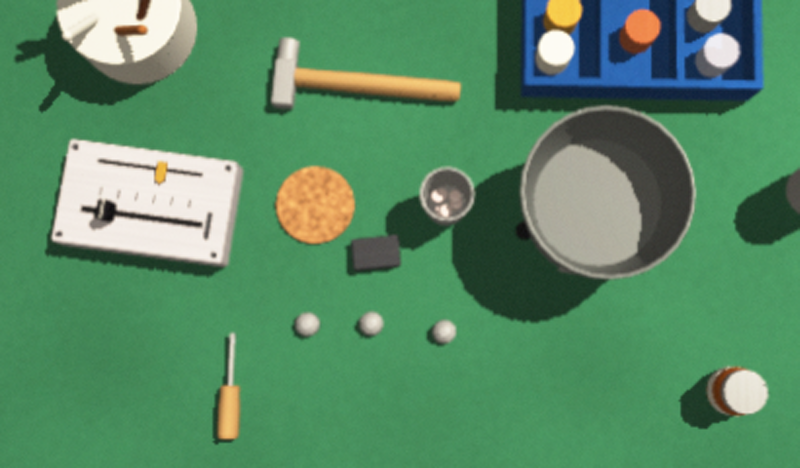

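View pics/scene0.png

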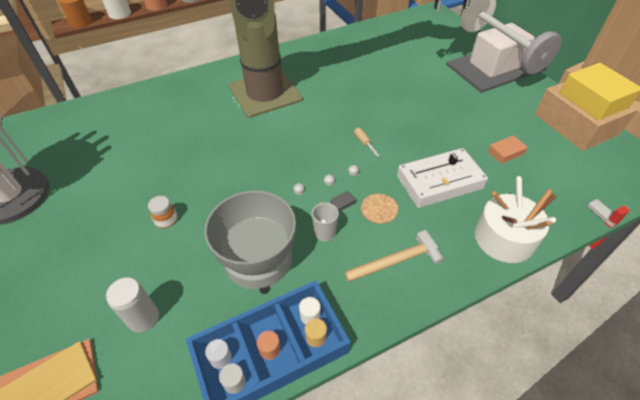

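The top view shows three knobs (crop px (307,324), (370,323), (443,331)). It also shows the fader near its fast end (105,210), the pointer at (161,173), the beaker at (447,195), the pad at (315,205) and the bowl at (608,190). I'll measure these geometrically now.

```bash
python3 - <<'E'
from h import *
for n in ['top','scene']:
    p=shot(n)
    d=trace('console',p)[0]; C=cloud(p,d['mask']); T=C[abs(C[:,2]-.045)<.006]
    r=cv2.minAreaRect((T[:,:2]*1000).astype(np.float32)); print(n,'console',r, np.median(T[:,2]))
    d=trace('polisher',p)[0]; C=cloud(p,d['mask']); T=C[C[:,2]>.139]; print('rim',circ(T),len(T), cv2.minEnclosingCircle((T[:,:2]*1000).astype(np.float32)))
    d=trace('beaker',p)[0]; C=cloud(p,d['mask']); T=C[(C[:,2]>.079)]; T=T[np.linalg.norm(T[:,:2]-[.645,-.087],axis=1)<.05]; print('beaker rim',circ(T),len(T),cv2.minEnclosingCircle((T[:,:2]*1000).astype(np.float32)))
    d=trace('pad',p)[0]; T=onz(p,np.argwhere(d['mask'])[:,::-1],.006); print('pad',T.mean(0),cv2.minEnclosingCircle((T[:,:2]*1000).astype(np.float32)))
    F=cloud(p,np.ones((400,640),bool)); F=F[(F[:,2]>.06)&(F[:,2]<.08)&(np.linalg.norm(F[:,:2]-[.615,.325],axis=1)<.05)]; print('fader',len(F),F.mean(0) if len(F) else 0)
    # unknown bumps: any 10-25mm bumps near the bench
    A=cloud(p,np.ones((400,640),bool)); A=A[(A[:,2]>.012)&(A[:,2]<.027)&(A[:,0]>.35)&(A[:,0]<.85)&(abs(A[:,1])<.5)]
    g=np.zeros((500,1000),np.uint8); g[((A[:,0]-.35)*1000).astype(int),((A[:,1]+.5)*1000).astype(int)]=1
    g=cv2.dilate(g,np.ones((7,7))); k,_,st,ce=cv2.connectedComponentsWithStats(g)
    for i in range(1,k):
        if st[i,4]>150: print('bump',ce[i][1]/1000+.35,ce[i][0]/1000-.5,st[i,2:5])
E
```

```text
top console ((626.8085327148438, 289.639404296875), (210.5980224609375, 132.19520568847656), 83.29484558105469) 0.044549593188661474
rim (array([ 0.63147046, -0.26932525]), np.float64(0.0985709022945732)) 606 ((632.1114501953125, -269.9823303222656), 102.27366638183594)
beaker rim (array([ 0.63500167, -0.08479057]), np.float64(0.03092700820968399)) 100 ((635.1970825195312, -84.7974624633789), 32.58011245727539)
pad [0.63045682 0.0832708  0.006     ] ((630.77001953125, 82.68993377685547), 49.672000885009766)
fader 92 [0.61103842 0.32879909 0.07284745]
bump 0.3947867194371152 0.18113676341248897 [  33  119 2274]
bump 0.40320814479638006 -0.42537707390648566 [ 30  65 663]
bump 0.4706726128016789 -0.0849622245540399 [ 34  34 953]
bump 0.4773092324805339 0.08732480533926579 [ 34  34 899]
bump 0.4797113733905579 0.006831545064377664 [ 34  34 932]
bump 0.5505371179039301 -0.2368602620087336 [ 26  17 229]
bump 0.5689499832158442 0.002931856327626714 [  70   51 2979]
bump 0.610340830449827 0.18701557093425603 [  31  137 1156]
bump 0.5531383928571428 0.22819642857142852 [ 31  10 224]
bump 0.56
[... 1355 characters left out ...]
83 0.0042341407151095245 [ 35  32 867]
bump 0.5707663080026899 0.0010070611970409704 [  70   56 2974]
bump 0.6642868286828683 0.24690189018901887 [ 218  158 3333]
bump 0.6204171270718232 0.49400138121546955 [ 13  67 724]
bump 0.613641456582633 -0.0764173669467787 [ 35  22 357]
bump 0.6536597222222222 -0.09675694444444444 [ 56  42 720]
bump 0.6935516397454724 -0.2891595692608908 [ 161   90 2043]
bump 0.793935359589041 0.03720515839041094 [ 249   95 9344]
bump 0.8156463806970509 -0.4295750670241287 [  93   65 3730]
bump 0.8122798275035936 -0.33172640153330135 [  94   65 4174]
bump 0.8160007104795737 -0.23817655417406752 [  90   65 2815]
bump 0.8251490683229814 0.25488405797101454 [ 32  48 483]
```

```bash
cat >> h.py <<'E'
def Rdown(yaw,pitch=0,roll=0):
    """tool: y closes along (-sin yaw,cos yaw); pitch tilts fingers from down towards ahead(x'); roll about tool z"""
    y=np.array([-np.sin(yaw),np.cos(yaw),0]); h=np.array([np.cos(yaw),np.sin(yaw),0])
    z=np.cos(pitch)*np.array([0,0,-1])+np.sin(pitch)*h
    return np.c_[np.cross(y,z),y,z]@Ro.from_rotvec([0,0,roll]).as_matrix()
def delta(pt,R,ahead=0.155):
    """units to bring the point `ahead` along tool z to pt with orientation R"""
    x,R0=pose(observe()); tcp=np.array(pt)-ahead*R[:,2]
    a=R0.T@(tcp-x)/.05; r=Ro.from_matrix(R0.T@R).as_rotvec()*180/np.pi/6
    print('lin',np.round(a,3),'rot',np.round(r,3),'dist mm',round(50*np.linalg.norm(a)),'deg',round(6*np.linalg.norm(r)))
E
python3 - <<'E'
from h import *
delta([.60,.30,.28],Rdown(-.12))
p=shot('wrist'); print(np.round(p['tool_from_camera'],3)); print(p['camera_matrix'])
E
```

```text
lin [-9.628 -3.156 -0.606] rot [ 1.000e-03 -0.000e+00 -1.784e+00] dist mm 507 deg 11
[[-0.    -0.953 -0.301  0.076]
 [ 1.    -0.     0.001 -0.   ]
 [-0.001 -0.301  0.953  0.03 ]
 [ 0.     0.     0.     1.   ]]
[[330.56868763   0.         323.27557555]
 [  0.         330.56868763 200.52642303]
 [  0.           0.           1.        ]]
```

```bash
python3 -m inch '{"linear":[[-0.8,-0.26,-0.05],[-1.9,-0.62,-0.12],[-3.1,-1.0,-0.2],[-4.3,-1.4,-0.3],[-5.5,-1.8,-0.35],[-6.6,-2.2,-0.4],[-7.8,-2.55,-0.5],[-8.8,-2.9,-0.55],[-9.4,-3.1,-0.6],[-9.63,-3.16,-0.6]],"rot":[[0,0,-0.2],[0,0,-0.4],[0,0,-0.6],[0,0,-0.8],[0,0,-1.0],[0,0,-1.2],[0,0,-1.4],[0,0,-1.6],[0,0,-1.78],[0,0,-1.78]]}' 0.0 40
python3 -m inch '{"linear":[[0,0,0],[0,0,0]],"rot":[[0,0,0],[0,0,0]]}'
python3 - <<'E'
from h import *
s=observe(); print(s['joints'].round(2))
p=shot('wrist'); save(p,'w1')
for l,z in [('fader_top',.0755),('pointer_tip',.051),('console',0)]:
    for d in pinpoint(l,p)[:3]: print(l,round(d['conf'],2),np.round(d['at'],1),np.round(onz(p,d['at'],z)[0],4))
F=cloud(p,np.ones((400,640),bool)); G=F[(F[:,2]>.068)&(F[:,2]<.085)&(np.linalg.norm(F[:,:2]-[.612,.328],axis=1)<.04)]
print(len(G),G.mean(0),cv2.minAreaRect((G[:,:2]*1000).astype(np.float32)))
B=F[(abs(F[:,2]-.045)<.003)&(F[:,0]>.4)&(F[:,1]>.12)]; print(np.median(B[:,2]),cv2.minAreaRect((B[:,:2]*1000).astype(np.float32)))
E
```

```text
t: 3.6
ee_pos: [0.6018, 0.2977, 0.4346]
tcp_rot: [0.195, 3.135, -0.001]
force: [-0.0, 0.4, -0.3]
opening: 0.999
finger_force: 0.0
t: 3.85
ee_pos: [0.5984, 0.3018, 0.4346]
tcp_rot: [-0.184, -3.135, -0.002]
force: [-0.8, 0.3, 0.2]
opening: 1.005
finger_force: 0.0
[-0.39  0.73 -0.29  1.37  0.22  1.07  0.74]
fader_top 0.97 [356.1 187.1] [0.6152 0.3342 0.0755]
pointer_tip 0.51 [300.3 215.2] [0.6476 0.27   0.051 ]
console 0.86 [313.8 183.9] [0.626 0.287 0.   ]
354 [0.61054391 0.33122885 0.07546142] ((611.3106079101562, 331.4635925292969), (15.93103313446045, 23.888959884643555), 80.93901824951172)
0.04563015707123658 ((699.6219482421875, 287.346923828125), (217.77752685546875, 292.0325622558594), 88.32135772705078)
```

View pics/w1.png

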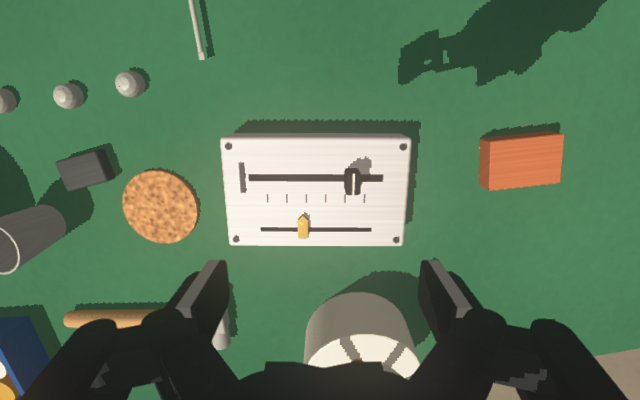

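```bash
cat > con.py <<'E'
from h import *
def console(p):
    u=np.indices((400,640))[::-1].reshape(2,-1).T
    hsv=cv2.cvtColor(p['frame'],cv2.COLOR_RGB2HSV); X=onz(p,u,.045).reshape(400,640,3)
    near=(np.linalg.norm(X[:,:,:2]-[.627,.288],axis=2)<.14)
    Z=cloud_img(p)
    top=near&(abs(Z[:,:,2]-.0455)<.004); T=Z[top]
    r=cv2.minAreaRect((T[:,:2]*1000).astype(np.float32)); print('console',np.round(r[0],1),np.round(r[1],1),round(r[2],2))
    a=r[2] if r[1][0]>r[1][1] else r[2]+90
    a=np.radians(a); y=np.array([np.cos(a),np.sin(a)]); y*=np.sign(y[1]); x=np.array([y[1],-y[0]]); c=np.array(r[0])/1000
    br=near&(hsv[:,:,0]>12)&(hsv[:,:,0]<32)&(hsv[:,:,1]>130)&(hsv[:,:,2]>60)
    n,lab,st,_=cv2.connectedComponentsWithStats(br.astype(np.uint8)); br=lab==1+np.argmax(st[1:,4])
    B=onz(p,np.argwhere(br)[:,::-1],.051)[:,:2]-c; B=np.c_[B@x,B@y]; i=B[:,0]<B[:,0].min()+.002
    print('pointer tip con',B[i].mean(0).round(4),'mid y',np.median(B[:,1]).round(4),'ext',B.min(0).round(4),B.max(0).round(4),br.sum())
    G=Z[near&(Z[:,:,2]>.070)&(Z[:,:,2]<.082)]
    if len(G)>30:
        r=cv2.minAreaRect((G[:,:2]*1000).astype(np.float32)); g=np.array(r[0])/1000-c
        print('fader',np.round(r[0],1),np.round(r[1],1),'con',(g@x).round(4),(g@y).round(4), 'yaw',np.arctan2(-y[0],y[1]).round(4))
    return c,x,y
def cloud_img(p):
    u=np.indices((400,640))[::-1].reshape(2,-1).T
    P=(rays(p,u)*p['range_z'].reshape(-1)[:,None])@p['Rw'].T+p['c']; P[p['range_z'].reshape(-1)==0]=-9
    return P.reshape(400,640,3)
E
python3 - <<'E'
from con import *
for n in ['wrist','top']: print(console(shot(n)))
delta([.6113,.3314,.068],Rdown(-.13),.155)
E
```

```text
console [626.2 289.5] [210.  129.7] 83.08
pointer tip con [ 0.0255 -0.0148] mid y -0.0141 ext [ 0.0247 -0.0198] [ 0.0507 -0.0092] 180
fader [611.5 331.6] [15.8 23.7] con -0.0197 0.04 yaw -0.1208
(array([0.62623218, 0.28951788]), array([ 0.99270723, -0.12055022]), array([0.12055022, 0.99270723]))
console [627.1 289.9] [210.2 132.2] 83.06
pointer tip con [ 0.0252 -0.0162] mid y -0.0155 ext [ 0.025 -0.022] [ 0.0495 -0.0094] 48
fader [609.  331.1] [16.6 20.2] con -0.0229 0.0388 yaw -0.121
(array([0.6270517 , 0.28986679]), array([ 0.9926831 , -0.12074877]), array([0.12074877, 0.9926831 ]))
lin [-0.159  0.644  4.236] rot [ 0.002 -0.001  0.101] dist mm 214 deg 1
```

```bash
python3 -m inch '{"linear":[[-0.15,0.64,0.8],[-0.16,0.64,1.8],[-0.16,0.64,2.8],[-0.16,0.64,3.6],[-0.16,0.64,4.0],[-0.16,0.64,4.2],[-0.16,0.64,4.2]],"rot":[[0,0,0],[0,0,0],[0,0,0],[0,0,0],[0,0,0],[0,0,0],[0,0,0]]}' 0.55 20
python3 -m inch '{"linear":[[0,0,0],[0,0,0],[0,0,0],[0,0,0]],"rot":[[0,0,0],[0,0,0],[0,0,0],[0,0,0]]}' 1.0 20
python3 - <<'E'
from h import *
delta([.6115,.3316,.07],Rdown(-.121)); print(observe()['ee_pos'])
E
```

```text
t: 5.03
ee_pos: [0.6121, 0.3308, 0.2253]
tcp_rot: [0.189, 3.135, 0.001]
force: [0.2, 0.1, 0.4]
opening: 0.449
finger_force: 0.0
t: 5.52
ee_pos: [0.6125, 0.331, 0.2264]
tcp_rot: [0.189, 3.133, 0.003]
force: [-0.9, -0.5, 6.1]
opening: 0.181
finger_force: 24.6
lin [0.021 0.01  0.029] rot [0.018 0.022 0.004] dist mm 2 deg 0
[0.61246439 0.33099742 0.22644204]
```

```bash
python3 -m inch '{"linear":[[0,-0.2,-0.05],[0,-0.5,-0.06],[0,-0.8,-0.06],[0,-1.1,-0.06],[0,-1.4,-0.06],[0,-1.65,-0.06],[0,-1.8,-0.06],[0,-1.87,-0.06],[0,-1.9,-0.06],[0,-1.9,-0.06]],"rot":[[0,0,0],[0,0,0],[0,0,0],[0,0,0],[0,0,0],[0,0,0],[0,0,0],[0,0,0],[0,0,0],[0,0,0]]}'
python3 -m inch '{"linear":[[0,-0.03,0],[0,-0.06,0],[0,-0.06,0]],"rot":[[0,0,0],[0,0,0],[0,0,0]]}'
```

```text
t: 6.78
ee_pos: [0.6011, 0.237, 0.2266]
tcp_rot: [0.188, 3.134, 0.005]
force: [6.8, 3.6, -16.6]
opening: 0.182
finger_force: 21.6
t: 7.15
ee_pos: [0.6008, 0.2362, 0.2266]
tcp_rot: [0.186, 3.133, 0.012]
force: [8.7, 8.3, -19.8]
opening: 0.183
finger_force: 21.3
```

```bash
python3 -m inch '{"linear":[[0,0,0],[0,0,0],[0,0,0]],"rot":[[0,0,0],[0,0,0],[0,0,0]]}' 0.6 20
python3 -m inch '{"linear":[[0,0,-0.6],[0,0,-1.6],[0,0,-2.6],[0,0,-3.2],[0,0,-3.2]],"rot":[[0,0,0],[0,0,0],[0,0,0],[0,0,0],[0,0,0]]}'
python3 - <<'E'
from con import *
p=shot('wrist'); console(p); save(p,'w2')
print(observe()['joints'].round(2))
# beaker: side pose
R=Rdown(0,np.radians(60))
print('pregrasp'); delta([.52,-.086,.15],R); 
E
```

```text
t: 7.52
ee_pos: [0.6, 0.2329, 0.2282]
tcp_rot: [0.19, 3.136, -0.001]
force: [0.4, -0.2, -1.9]
opening: 0.398
finger_force: 0.0
t: 8.15
ee_pos: [0.6006, 0.2335, 0.391]
tcp_rot: [0.19, 3.131, 0.004]
force: [0.2, 0.1, 0.3]
opening: 0.397
finger_force: 0.0
console [626.6 289.6] [209.3 129.9] 82.98
pointer tip con [ 0.025  -0.0145] mid y -0.0147 ext [ 0.0243 -0.0205] [ 0.0496 -0.0091] 239
fader [600.5 238.2] [15.2 24.3] con -0.0196 -0.0543 yaw -0.1225
[-0.28  0.74 -0.3   1.52  0.26  0.92  0.78]
pregrasp
lin [ 3.491 -6.855  3.216] rot [-0.597 -9.969 -1.049] dist mm 417 deg 60
```

The fader is home (console y -54 mm against a nominal -55 mm). Next I move to a tilted pre-grasp in front of the beaker.

```bash
python3 -m inch '{"linear":[[0.3,-0.6,0.3],[0.7,-1.3,0.6],[1.05,-2.05,0.95],[1.4,-2.75,1.3],[1.75,-3.45,1.6],[2.1,-4.1,1.95],[2.45,-4.8,2.25],[2.8,-5.5,2.6],[3.15,-6.2,2.9],[3.49,-6.86,3.2]],"rot":[[-0.06,-1,-0.1],[-0.12,-2,-0.2],[-0.18,-3,-0.3],[-0.24,-4,-0.4],[-0.3,-5,-0.5],[-0.36,-6,-0.6],[-0.42,-7,-0.7],[-0.48,-8,-0.8],[-0.54,-9,-0.95],[-0.6,-9.97,-1.05]]}' 0.0 40
python3 -m inch '{"linear":[[0,0,0],[0,0,0],[0,0,0]],"rot":[[0,0,0],[0,0,0],[0,0,0]]}'
python3 - <<'E'
from h import *
s=observe(); print(s['joints'].round(2)); x,R=pose(s); print('z',R[:,2].round(3),'y',R[:,1].round(3),'gp',(x+.155*R[:,2]).round(4))
delta([.52,-.086,.15],Rdown(0,np.radians(60)))
p=shot('wrist'); save(p,'w3')
d=trace('beaker',p)[0]; C=cloud(p,d['mask']); print(d['conf'],d['box'])
T=C[abs(C[:,2]-.082)<.004]; print(circ(T),len(T))
for h in (.03,.045,.06,.07):
    T=C[abs(C[:,2]-h)<.003]; T=T[T[:,0]<.63]; print(h,circ(T),T[:,1].min(),T[:,1].max(),len(T))
E
```

```text
t: 9.45
ee_pos: [0.4375, -0.0152, 0.2435]
tcp_rot: [-0.004, 2.601, -0.243]
force: [0.2, -0.1, -2.6]
opening: 1.0
finger_force: 0.0
t: 9.82
ee_pos: [0.4402, -0.0122, 0.2455]
tcp_rot: [-0.004, 2.598, -0.24]
force: [0.2, 0.3, 0.3]
opening: 1.001
finger_force: 0.0
[ 0.24  0.92 -0.69  2.46  2.22  1.01 -0.79]
z [ 0.506 -0.17  -0.846] y [ 0.044  0.984 -0.172] gp [ 0.5186 -0.0386  0.1143]
lin [ 1.192 -1.438  0.004] rot [-1.475 -4.884  0.883] dist mm 93 deg 31
0.64 [240.7, 206.1, 329.8, 336.0]
(array([ 0.63451452, -0.08378657]), np.float64(0.03108650396345087)) 1749
0.03 (array([ 0.63586131, -0.08391919]), np.float64(0.028681021370002006)) -0.10797418108013182 -0.0553352493471134 347
0.045 (array([ 0.63601444, -0.08411111]), np.float64(0.029817676640969244)) -0.10988980605772405 -0.05459289941708266 410
0.06 (array([ 0.63604691, -0.08423573]), np.float64(0.030902017920791766)) -0.11428290659422836 -0.05346304860869576 486
0.07 (array([ 0.63657054, -0.08431319]), np.float64(0.03197774693471105)) -0.11423748788441392 -0.05262950222623858 532
```

View pics/w3.png

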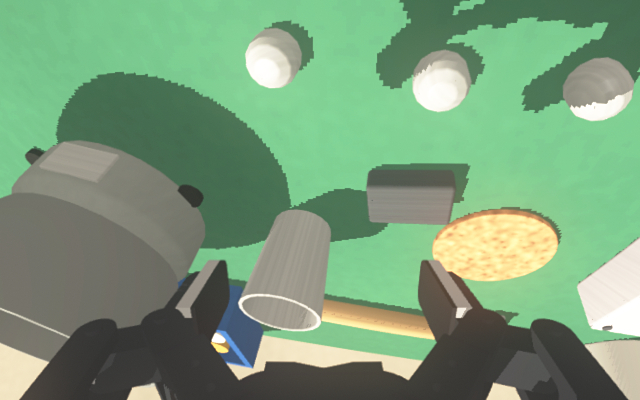

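The beaker is at px (285,270) in the wrist view, with its base at (.636,-.084). The elbow folds near its limit there, so I'll come in from above the beaker instead.

```bash
python3 - <<'E'
from h import *
delta([.60,-.084,.20],Rdown(0,np.radians(60)),.152)
E
```

```text
lin [-0.727 -1.491  0.014] rot [-1.473 -4.884  0.884] dist mm 83 deg 31
```

```bash
python3 -m inch '{"linear":[[-0.2,-0.4,0],[-0.4,-0.75,0],[-0.6,-1.1,0],[-0.73,-1.49,0.01],[-0.73,-1.49,0.01],[-0.73,-1.49,0.01],[-0.73,-1.49,0.01],[-0.73,-1.49,0.01]],"rot":[[-0.3,-1,0.2],[-0.6,-2,0.4],[-0.9,-3,0.55],[-1.2,-4,0.7],[-1.47,-4.88,0.88],[-1.47,-4.88,0.88],[-1.47,-4.88,0.88],[-1.47,-4.88,0.88]]}'
python3 - <<'E'
from h import *
s=observe(); print(s['joints'].round(2)); x,R=pose(s); print('z',R[:,2].round(3),'y',R[:,1].round(3),'gp',(x+.152*R[:,2]).round(4))
delta([.636,-.084,.16],Rdown(0,np.radians(60)),.152)
delta([.636,-.084,.058],Rdown(0,np.radians(60)),.152)
E
```

```text
t: 10.92
ee_pos: [0.4678, -0.0847, 0.2752]
tcp_rot: [0.001, 2.098, -0.0]
force: [0.2, 0.7, -0.1]
opening: 1.001
finger_force: 0.0
[ 0.57  1.04 -0.81  2.52  2.87  1.35 -0.88]
z [ 0.864 -0.001 -0.503] y [0.001 1.    0.   ] gp [ 0.5991 -0.0848  0.1987]
lin [0.309 0.014 1.027] rot [-0.006 -0.034 -0.008] dist mm 54 deg 0
lin [2.072 0.013 2.054] rot [-0.006 -0.034 -0.008] dist mm 146 deg 0
```

```bash
python3 -m inch '{"linear":[[0.1,0,0.35],[0.2,0,0.7],[0.31,0.01,1.03],[0.31,0.01,1.03]],"rot":[[0,0,0],[0,0,0],[0,-0.03,0],[0,-0.03,0]]}'
python3 - <<'E'
from h import *
s=observe(); print(s['joints'].round(2)); x,R=pose(s); print('gp',(x+.152*R[:,2]).round(4))
p=shot('wrist'); d=trace('beaker',p)[0]; C=cloud(p,d['mask']); print(d['conf'],d['box'])
for h in (.05,.06,.07,.08):
    T=C[abs(C[:,2]-h)<.003]; T=T[T[:,0]<.63]; print(h,circ(T),T[:,1].min().round(4),T[:,1].max().round(4),len(T))
delta([.636,-.084,.10],Rdown(0,np.radians(60)),.152)
delta([.636,-.084,.058],Rdown(0,np.radians(60)),.152)
E
```

```text
t: 11.42
ee_pos: [0.5049, -0.085, 0.2342]
tcp_rot: [0.005, 2.096, -0.0]
force: [0.3, 0.3, 0.2]
opening: 1.0
finger_force: 0.0
[ 0.56  1.12 -0.77  2.41  2.92  1.32 -0.85]
gp [ 0.6365 -0.0853  0.158 ]
0.64 [254.5, 0.0, 402.8, 153.4]
0.05 (array([ 0.63570694, -0.08419852]), np.float64(0.02994770430636516)) -0.1135 -0.0543 1300
0.06 (array([ 0.63584238, -0.08421226]), np.float64(0.030721049987888275)) -0.1141 -0.0538 1429
0.07 (array([ 0.6360413 , -0.08433572]), np.float64(0.03162250545313122)) -0.1146 -0.0532 1589
0.08 (array([ 0.63578392, -0.08439559]), np.float64(0.032112403318790644)) -0.1156 -0.0523 1749
lin [1.02  0.013 0.6  ] rot [-0.008 -0.011 -0.026] dist mm 59 deg 0
lin [1.747 0.012 1.021] rot [-0.008 -0.011 -0.026] dist mm 101 deg 0
```

```bash
python3 -m inch '{"linear":[[0.25,0.01,0.15],[0.6,0.01,0.36],[1.0,0.01,0.6],[1.35,0.01,0.8],[1.6,0.01,0.94],[1.75,0.01,1.02],[1.75,0.01,1.02]],"rot":[[0,0,0],[0,0,0],[0,0,0],[0,0,0],[0,0,0],[0,0,0],[0,0,0]]}'
python3 - <<'E'
from h import *
s=observe(); print(s['joints'].round(2),s['force']); x,R=pose(s); print('gp',(x+.152*R[:,2]).round(4))
p=shot('wrist'); save(p,'w4')
E
```

```text
t: 12.4
ee_pos: [0.5043, -0.0842, 0.1337]
tcp_rot: [0.004, 2.095, 0.0]
force: [-0.8, 0.2, 0.1]
opening: 1.0
finger_force: 0.0
[ 0.55  1.36 -0.7   2.35  3.07  1.45 -0.81] [-0.79375635  0.24377041  0.13349526]
gp [ 0.6359 -0.0844  0.0576]
```

View pics/w4.png

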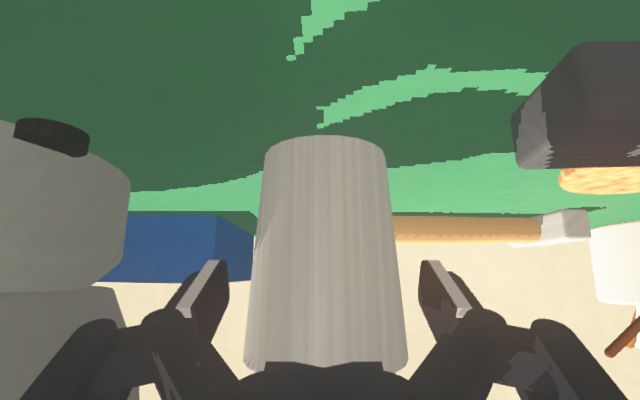

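The beaker sits centred between the open pads (px 245–408, pads at about 215 and 430). Closing on it now.

```bash
python3 -m inch '{"linear":[[0,0,0],[0,0,0],[0,0,0],[0,0,0],[0,0,0],[0,0,0]],"rot":[[0,0,0],[0,0,0],[0,0,0],[0,0,0],[0,0,0],[0,0,0]]}' 1.0 45
python3 -m inch '{"linear":[[-0.2,0,-0.11],[-0.6,0,-0.35],[-0.87,0,-0.5],[-0.87,0,-0.5]],"rot":[[0,0,0],[0,0,0],[0,0,0],[0,0,0]]}'
python3 - <<'E'
from h import *
s=observe(); print(s['joints'].round(2),s['force']); x,R=pose(s); print('gp',(x+.152*R[:,2]).round(4), 'y',R[:,1].round(3))
p=shot('scene'); d=trace('beaker',p)[0]; C=cloud(p,d['mask']); print(d['conf'],d['box'],C[:,2].max(),C[:,2].min())
delta([.636,-.084,.25],Rdown(0,np.radians(60)),.152)
delta([.63,-.271,.25],Rdown(0,np.radians(60)),.152)
E
```

```text
t: 13.2
ee_pos: [0.5046, -0.0841, 0.1351]
tcp_rot: [0.003, 2.093, 0.001]
force: [-3.3, -0.4, 6.0]
opening: 0.738
finger_force: 47.8
t: 13.7
ee_pos: [0.5048, -0.0843, 0.1854]
tcp_rot: [0.003, 2.094, -0.0]
force: [-0.6, 0.7, -2.7]
opening: 0.738
finger_force: 49.3
[ 0.55  1.24 -0.74  2.39  2.99  1.4  -0.83] [-0.57472071  0.68854769 -2.6977469 ]
gp [ 0.6365 -0.0845  0.1095] y [0.002 1.    0.001]
0.72 [311.9, 195.9, 339.1, 230.0] 0.13885864153556893 -0.001377984930215237
lin [-2.455  0.014 -1.427] rot [-0.018 -0.013 -0.022] dist mm 142 deg 0
lin [-2.404 -3.726 -1.524] rot [-0.018 -0.013 -0.022] dist mm 234 deg 0
```

```bash
python3 -m inch '{"linear":[[-0.5,0,-0.3],[-1.2,0,-0.7],[-1.9,0,-1.1],[-2.35,-0.1,-1.4],[-2.45,-0.6,-1.43],[-2.45,-1.3,-1.45],[-2.45,-2.0,-1.5],[-2.45,-2.8,-1.5],[-2.42,-3.4,-1.52],[-2.4,-3.73,-1.52]],"rot":[[0,0,0],[0,0,0],[0,0,0],[0,0,0],[0,0,0],[0,0,0],[0,0,0],[0,0,0],[0,0,0],[0,0,0]]}'
python3 - <<'E'
from h import *
s=observe(); print(s['joints'].round(2),s['force']); x,R=pose(s); print('gp',(x+.152*R[:,2]).round(4), 'y',R[:,1].round(3))
for yaw in (0,-.4):
  for r in (0,60,150): print(yaw,r); delta([.63,-.271,.235],Rdown(yaw,np.pi/2,np.radians(r)),.152)
E
```

```text
t: 15.05
ee_pos: [0.4975, -0.2736, 0.3244]
tcp_rot: [0.007, 2.097, -0.002]
force: [-0.2, 1.4, -1.6]
opening: 0.732
finger_force: 49.8
[ 1.04  0.91 -0.84  2.18  3.15  0.65 -0.83] [-0.16301044  1.35643864 -1.58072603]
gp [ 0.6289 -0.2742  0.2481] y [0.006 1.    0.002]
0 0
lin [1.743 0.046 0.562] rot [-0.051 -5.028 -0.033] dist mm 92 deg 30
0 60
lin [1.743 0.046 0.562] rot [-2.676 -4.528  9.726] dist mm 92 deg 66
0 150
lin [1.743 0.046 0.562] rot [-6.549 -1.683 24.217] dist mm 92 deg 151
-0.4 0
lin [1.628 1.231 0.764] rot [ 3.679 -4.966  0.973] dist mm 109 deg 38
-0.4 60
lin [1.628 1.231 0.764] rot [ 0.742 -6.481 10.604] dist mm 109 deg 75
-0.4 150
lin [1.628 1.231 0.764] rot [-5.287 -6.655 24.802] dist mm 109 deg 157
```

```bash
python3 -m inch '{"linear":[[0.35,0,0.11],[0.7,0.01,0.22],[1.05,0.02,0.34],[1.4,0.04,0.45],[1.74,0.05,0.56],[1.74,0.05,0.56]],"rot":[[0,-1,0],[0,-2,0],[0,-3,0],[0,-4,0],[0,-5.03,0],[0,-5.03,0]]}'
python3 -m inch '{"linear":[[0,0,0],[0,0,0],[0,0,0],[0,0,0]],"rot":[[0,0,0.8],[0,0,2.2],[0,0,3.5],[0,0,5]]}'
python3 - <<'E'
from h import *
s=observe(); print(s['joints'].round(2),s['force']); x,R=pose(s); print('gp',(x+.152*R[:,2]).round(4), 'y',R[:,1].round(3),'z',R[:,2].round(3))
delta([.63,-.265,.225],Rdown(0,np.pi/2,np.radians(100)),.152)
delta([.63,-.265,.225],Rdown(0,np.pi/2,np.radians(150)),.152)
E
```

```text
t: 15.8
ee_pos: [0.4783, -0.2688, 0.2325]
tcp_rot: [0.008, 1.575, 0.001]
force: [-0.3, -0.4, -2.4]
opening: 0.734
finger_force: 49.7
t: 16.3
ee_pos: [0.4795, -0.2685, 0.2376]
tcp_rot: [0.415, 1.529, 0.413]
force: [-0.8, 0.6, -2.8]
opening: 0.733
finger_force: 49.8
[ 1.22  1.46 -1.09  2.25  3.61  1.11 -1.03] [-0.77080727  0.64294763 -2.81778245]
gp [ 0.6315 -0.2687  0.2378] y [0.001 0.864 0.504] z [ 1.    -0.002  0.001]
lin [ 0.253 -0.068 -0.03 ] rot [ 0.     0.021 11.62 ] dist mm 13 deg 70
lin [ 0.253 -0.068 -0.03 ] rot [1.0000e-02 2.1000e-02 1.9954e+01] dist mm 13 deg 120
```

```bash
python3 -m inch '{"linear":[[0.1,-0.03,0],[0.2,-0.06,0],[0.25,-0.07,0],[0.25,-0.07,0],[0.25,-0.07,0],[0.25,-0.07,0],[0.25,-0.07,0],[0.25,-0.07,0],[0.25,-0.07,0],[0.25,-0.07,0]],"rot":[[0,0,1],[0,0,2.2],[0,0,3.4],[0,0,4.6],[0,0,5.8],[0,0,7],[0,0,8.2],[0,0,9.4],[0,0,10.6],[0,0,11.6]]}'
python3 -m inch '{"linear":[[0,0,0],[0,0,0],[0,0,0],[0,0,0],[0,0,0],[0,0,0],[0,0,0],[0,0,0],[0,0,0],[0,0,0]],"rot":[[0,0,0.9],[0,0,1.8],[0,0,2.7],[0,0,3.6],[0,0,4.5],[0,0,5.4],[0,0,6.3],[0,0,7.2],[0,0,8],[0,0,8]]}'
python3 - <<'E'
from h import *
s=observe(); print(s['joints'].round(2),s['force']); x,R=pose(s); print('gp',(x+.152*R[:,2]).round(4), 'y',R[:,1].round(3),'z',R[:,2].round(3))
p=shot('scene'); save(p,'s5')
p=shot('wrist'); save(p,'w5')
a=cv2.imread('pics/s5.png')[120:320,130:530]; b=cv2.imread('pics/w5.png')
cv2.imwrite('pics/c5.png',np.vstack([cv2.resize(a,(600,300)),cv2.resize(b,(480,300))[:, :].copy() if 0 else cv2.copyMakeBorder(cv2.resize(b,(480,300)),0,0,60,60,cv2.BORDER_CONSTANT)]))
E
```

```text
t: 17.55
ee_pos: [0.4796, -0.2654, 0.2247]
tcp_rot: [1.335, 1.121, 1.334]
force: [-0.7, 0.4, -1.9]
opening: 0.736
finger_force: 49.9
t: 18.8
ee_pos: [0.4795, -0.2653, 0.225]
tcp_rot: [1.898, 0.55, 1.901]
force: [-0.1, 0.2, -1.1]
opening: 0.734
finger_force: 49.9
[ 1.33  1.76 -1.46  2.24  3.34  0.91 -2.53] [-0.06051335  0.21851202 -1.07653275]
gp [ 0.6315 -0.2656  0.2253] y [-0.003 -0.844  0.536] z [ 1.    -0.002  0.002]
```

View pics/c5.png

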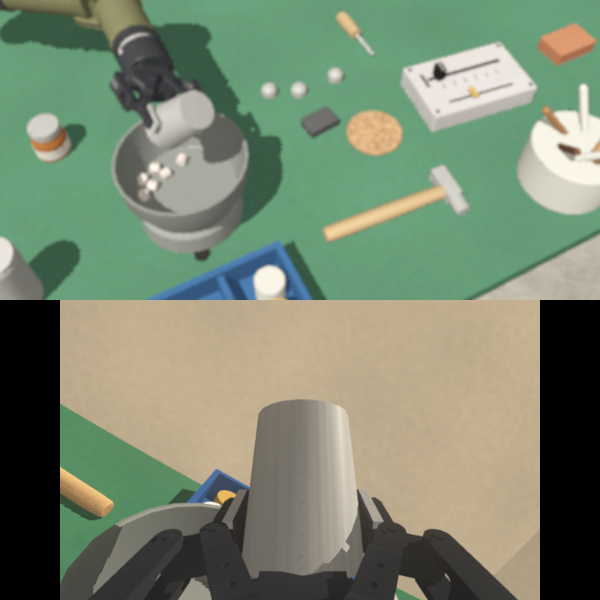

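```bash
python3 - <<'E'
from h import *
p=shot('scene'); 
for n in ['scene','top']:
    p=shot(n)
    for d in trace('slug0',p): print(n,round(d['conf'],2),np.round(d['box']),d['mask'].sum())
a=cv2.imread('pics/s5.png')[195:265,195:305]; cv2.imwrite('pics/c5b.png',cv2.resize(a,None,fx=5,fy=5,interpolation=cv2.INTER_CUBIC))
E
```

```text
scene 0.6 [237. 233. 241. 241.] 30
scene 0.58 [224. 241. 234. 249.] 45
scene 0.56 [222. 238. 229. 246.] 46
scene 0.53 [222. 247. 230. 255.] 35
scene 0.4 [228. 228. 236. 233.] 36
```

View pics/c5b.png

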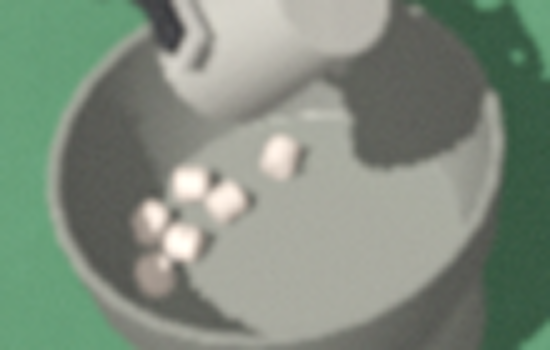

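All six slugs are in the bowl: crop px (190,183), (150,218), (228,200), (182,242), (155,275), (280,157). I'll roll the beaker back upright.

```bash
python3 -m inch '{"linear":[[0,0,0],[0,0,0],[0,0,0],[0,0,0],[0,0,0],[0,0,0],[0,0,0],[0,0,0],[0,0,0],[0,0,0]],"rot":[[0,0,-1],[0,0,-2.4],[0,0,-3.8],[0,0,-5.2],[0,0,-6.6],[0,0,-8],[0,0,-9.4],[0,0,-10.8],[0,0,-12],[0,0,-12]]}'
python3 -m inch '{"linear":[[0,0,0],[0,0,0],[0,0,0],[0,0,0],[0,0,0],[0,0,0],[0,0,0],[0,0,0],[0,0,0],[0,0,0]],"rot":[[0,0,-1.2],[0,0,-2.6],[0,0,-4],[0,0,-5.4],[0,0,-6.8],[0,0,-8.2],[0,0,-9.6],[0,0,-11],[0,0,-12.5],[0,0,-12.5]]}'
python3 - <<'E'
from h import *
s=observe(); print(s['joints'].round(2),s['force']); x,R=pose(s); print('gp',(x+.152*R[:,2]).round(4), 'y',R[:,1].round(3),'z',R[:,2].round(3))
delta([.63,-.268,.26],Rdown(0,np.radians(60)),.152)
E
```

```text
t: 20.4
ee_pos: [0.4793, -0.2648, 0.2242]
tcp_rot: [1.023, 1.315, 1.023]
force: [-0.3, 0.8, -1.5]
opening: 0.734
finger_force: 49.9
t: 21.65
ee_pos: [0.4793, -0.2645, 0.2239]
tcp_rot: [0.013, 1.569, 0.012]
force: [0.7, -0.7, -1.7]
opening: 0.734
finger_force: 49.8
[ 0.99  1.29 -0.65  2.25  3.76  1.42 -0.91] [ 0.74689723 -0.7432252  -1.65205485]
gp [ 0.6313 -0.2646  0.2242] y [0.001 1.    0.016] z [ 1.    -0.001  0.002]
lin [-2.242 -0.035  0.385] rot [ 0.031  5.017 -0.147] dist mm 114 deg 30
```

```bash
python3 -m inch '{"linear":[[-0.45,0,0.08],[-0.9,-0.01,0.15],[-1.35,-0.02,0.23],[-1.8,-0.03,0.31],[-2.24,-0.03,0.39],[-2.24,-0.03,0.39]],"rot":[[0,1,-0.03],[0,2,-0.06],[0,3,-0.09],[0.02,4,-0.12],[0.03,5.02,-0.15],[0.03,5.02,-0.15]]}'
python3 -m inch '{"linear":[[0,0.6,0],[0,1.4,0],[0,2.2,0],[0,3.0,0],[0,3.8,0],[0,4.6,0],[0,5.4,0],[0,6.2,0],[0,6.8,0],[0,7.02,0]],"rot":[[0,0,0],[0,0,0],[0,0,0],[0,0,0],[0,0,0],[0,0,0],[0,0,0],[0,0,0],[0,0,0],[0,0,0]]}'
python3 - <<'E'
from h import *
s=observe(); print(s['joints'].round(2),s['force']); x,R=pose(s); print('gp',(x+.152*R[:,2]).round(4), 'y',R[:,1].round(3),'z',R[:,2].round(3))
for n in ['wrist','top']:
    p=shot(n)
    for d in trace('pad',p)[:2]:
        T=onz(p,np.argwhere(d['mask'])[:,::-1],.006); print(n,d['conf'],d['box'],'pad',T.mean(0),cv2.minEnclosingCircle((T[:,:2]*1000).astype(np.float32)))
save(p,'t6')
delta([.632,.083,.0655],Rdown(0,np.radians(60)),.152)
E
```

```text
t: 22.4
ee_pos: [0.4992, -0.2672, 0.3384]
tcp_rot: [-0.002, 2.089, -0.004]
force: [0.4, -0.4, -1.0]
opening: 0.737
finger_force: 49.9
t: 23.65
ee_pos: [0.4983, 0.0847, 0.3332]
tcp_rot: [-0.003, 2.096, -0.001]
force: [0.7, -1.2, -0.7]
opening: 0.73
finger_force: 49.9
[ 0.02  0.81 -0.62  2.42  2.53  1.25 -1.15] [ 0.72165178 -1.19494193 -0.714169  ]
gp [0.6298 0.0847 0.2569] y [-0.002  1.    -0.002] z [ 0.865  0.    -0.502]
top 0.49 [236.5, 166.1, 270.6, 196.6] pad [0.63359865 0.05565747 0.006     ] ((632.7950439453125, 80.00605773925781), 47.38413619995117)
lin [3.314 0.051 1.957] rot [-0.053 -0.01   0.023] dist mm 192 deg 0
```

```bash
python3 -m inch '{"linear":[[0.4,0.01,0.24],[0.9,0.03,0.53],[1.4,0.04,0.83],[1.9,0.05,1.12],[2.2,0.05,1.3],[2.25,0.05,1.33],[2.25,0.05,1.33]],"rot":[[0,0,0],[0,0,0],[-0.05,0,0.02],[-0.05,0,0.02],[-0.05,0,0.02],[-0.05,0,0.02],[-0.05,0,0.02]]}'
python3 - <<'E'
from h import *
s=observe(); print(s['joints'].round(2),s['force']); x,R=pose(s); print('gp',(x+.152*R[:,2]).round(4))
p=shot('wrist'); save(p,'w6')
hsv=cv2.cvtColor(p['frame'],cv2.COLOR_RGB2HSV)
u=np.indices((400,640))[::-1].reshape(2,-1).T; X=onz(p,u,.006).reshape(400,640,3)
m=(hsv[:,:,0]>8)&(hsv[:,:,0]<28)&(hsv[:,:,1]>90)&(hsv[:,:,2]>40)&(np.linalg.norm(X[:,:,:2]-[.632,.083],axis=2)<.06)
T=X[m]; cv2.imwrite('pics/w6m.png',m*255)
print(m.sum(),T.min(0),T.max(0),cv2.minEnclosingCircle((T[:,:2]*1000).astype(np.float32)))
d=trace('beaker',p)[0]; C=cloud(p,d['mask'])
for h in (.03,.045,.06): 
    h+=s['ee_pos'][2]-.1351; T=C[abs(C[:,2]-h)<.003]; print(h,circ(T),len(T)) if len(T)>50 else 0
a=cv2.imread('pics/w6.png'); a[m]=a[m]//2; cv2.imwrite('pics/w6b.png',a)
delta([.632,.083,.0655],Rdown(0,np.radians(60)),.152)
E
```

```text
t: 24.72
ee_pos: [0.5003, 0.084, 0.2043]
tcp_rot: [-0.0, 2.094, 0.001]
force: [-1.1, 0.5, -1.8]
opening: 0.734
finger_force: 49.9
[-0.01  1.14 -0.56  2.42  2.69  1.56 -1.22] [-1.09742246  0.48247926 -1.8259659 ]
gp [0.632  0.0841 0.1284]
15005 [0.60853626 0.03443974 0.006     ] [0.68251732 0.13357881 0.006     ] ((632.5218505859375, 84.07921600341797), 50.19796371459961)
0.09920811874111565 (array([0.63228297, 0.0839104 ]), np.float64(0.028661717260975314)) 2096
0.11420811874111565 (array([0.63212595, 0.08381813]), np.float64(0.029595946003256844)) 2409
0.12920811874111565 (array([0.63237223, 0.08363298]), np.float64(0.030815056532008875)) 2760
lin [ 1.1   -0.032  0.631] rot [0.016 0.018 0.   ] dist mm 63 deg 0[ WARN:0@0.788] global loadsave.cpp:1063 imwrite_ Unsupported depth image for selected encoder is fallbacked to CV_8U.
```

View pics/w6b.png

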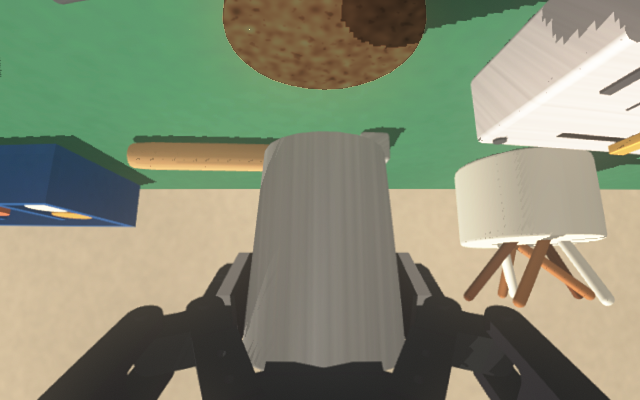

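Pad centre (.6325,.0841) and beaker axis (.6322,.0838) coincide, so I lower straight down.

```bash
python3 -m inch '{"linear":[[0.25,0,0.14],[0.55,0,0.32],[0.8,0,0.46],[0.95,0,0.55],[1.03,0,0.595],[1.07,0,0.618],[1.09,0,0.63],[1.09,0,0.63]],"rot":[[0,0,0],[0,0,0],[0,0,0],[0,0,0],[0,0,0],[0,0,0],[0,0,0],[0,0,0]]}'
python3 - <<'E'
from h import *
s=observe(); print(s['force']); x,R=pose(s); print('gp',(x+.152*R[:,2]).round(4),R[:,2].round(3))
E
```

```text
t: 25.82
ee_pos: [0.5004, 0.085, 0.1414]
tcp_rot: [-0.002, 2.093, 0.002]
force: [0.3, -0.4, -0.8]
opening: 0.737
finger_force: 49.9
[ 0.31339644 -0.39267813 -0.82326929]
gp [0.6321 0.0854 0.0655] [ 0.866  0.002 -0.499]
```

```bash
python3 -m inch '{"linear":[[0.01,0,0.01],[0.01,0,0.01],[0.01,0,0.01],[0.01,0,0.01]],"rot":[[0,0,0],[0,0,0],[0,0,0],[0,0,0]]}' 0.0 45
python3 -m inch '{"linear":[[-0.2,0,-0.12],[-0.5,0,-0.3],[-1.0,0,-0.58],[-1.6,0,-0.92],[-2.1,0,-1.2],[-2.25,0,-1.3],[-2.25,0,-1.3]],"rot":[[0,0,0],[0,0,0],[0,0,0],[0,0,0],[0,0,0],[0,0,0],[0,0,0]]}'
python3 - <<'E'
from h import *
s=observe(); print(s['joints'].round(2)); x,R=pose(s); print('gp',(x+.155*R[:,2]).round(4))
p=shot('wrist'); save(p,'w7')
d=trace('beaker',p)[0]; C=cloud(p,d['mask']); print(d['conf'],C[:,2].max().round(4))
for h in (.02,.035,.05,.065,.08): T=C[abs(C[:,2]-h)<.003]; T=T[T[:,0]<.632]; print(h,circ(T),len(T))
for n in ['top','scene']:
    p=shot(n); save(p,n+'7')
    for d in trace('knob0',p):
        if d['conf']>.3: C=cloud(p,d['mask']); print(n,round(d['conf'],2),np.round(d['box']),C[C[:,2]>.008].mean(0).round(4))
delta([.48,.08,.25],Rdown(0),.155)
E
```

```text
t: 26.32
ee_pos: [0.5005, 0.0851, 0.1405]
tcp_rot: [-0.002, 2.094, 0.002]
force: [0.2, 0.0, -0.2]
opening: 0.998
finger_force: 0.0
t: 27.2
ee_pos: [0.5003, 0.0849, 0.2709]
tcp_rot: [-0.002, 2.093, 0.002]
force: [0.6, 0.4, 0.5]
opening: 1.0
finger_force: 0.0
[ 0.    0.97 -0.6   2.44  2.61  1.42 -1.19]
gp [0.6347 0.0852 0.1936]
0.72 0.093
0.02 (array([0., 0.]), np.float64(0.0)) 0
0.035 (array([0., 0.]), np.float64(0.0)) 0
0.05 (array([0., 0.]), np.float64(0.0)) 0
0.065 (array([0.631654  , 0.08528613]), np.float64(0.03076167157417774)) 47
0.08 (array([0.63152246, 0.08531753]), np.float64(0.03143223725127031)) 874
top 0.72 [206. 251. 212. 263.] [0.4489 0.1825 0.0145]
scene 0.53 [328. 175. 336. 185.] [0.4855 0.0029 0.0169]
scene 0.46 [345. 168. 356. 176.] [0.4858 0.0817 0.0169]
lin [-2.144 -0.096 -1.71 ] rot [0.015 9.989 0.016] dist mm 137 deg 60
```

```bash
python3 -m inch '{"linear":[[-0.3,0,-0.25],[-0.6,-0.02,-0.5],[-0.9,-0.03,-0.7],[-1.15,-0.05,-0.9],[-1.4,-0.06,-1.1],[-1.7,-0.08,-1.35],[-1.95,-0.09,-1.55],[-2.14,-0.1,-1.71],[-2.14,-0.1,-1.71],[-2.14,-0.1,-1.71]],"rot":[[0,1,0],[0,2.3,0],[0,3.6,0],[0,4.9,0],[0,6.2,0],[0,7.5,0],[0,8.8,0],[0,9.99,0],[0,9.99,0],[0,9.99,0]]}' 0.0 40
python3 -m inch '{"linear":[[0,0,0],[0,0,0]],"rot":[[0,0,0],[0,0,0]]}'
cat > kn.py <<'E'
from con import *
def knobs(p):
    Z=cloud_img(p); m=(Z[:,:,2]>.004)&(Z[:,:,2]<.027)&(Z[:,:,0]>.33)&(Z[:,:,0]<.78)&(abs(Z[:,:,1])<.45)
    n,lab,st,_=cv2.connectedComponentsWithStats(m.astype(np.uint8)); out=[]
    for i in range(1,n):
        if st[i,4]<60: continue
        T=Z[lab==i]; (c,sz,a)=cv2.minAreaRect((T[:,:2]*1000).astype(np.float32))
        t=T[T[:,2]>.014]
        print('blob',np.round(c,1),np.round(sz,1),'n',len(T),'zmax',T[:,2].max().round(4),'dome',cv2.minEnclosingCircle((t[:,:2]*1000).astype(np.float32)) if len(t)>20 else '',st[i,:4])
E
python3 - <<'E'
from kn import *
s=observe(); print(s['joints'].round(2)); x,R=pose(s); print('gp',(x+.155*R[:,2]).round(4),R[:,1].round(3),R[:,2].round(3))
p=shot('wrist'); save(p,'w8'); knobs(p)
E
```

```text
t: 28.75
ee_pos: [0.4794, 0.0804, 0.4066]
tcp_rot: [0.007, -3.139, -0.005]
force: [0.5, 0.5, -1.6]
opening: 0.999
finger_force: 0.0
t: 29.0
ee_pos: [0.4795, 0.0794, 0.4049]
tcp_rot: [-0.003, 3.14, -0.002]
force: [0.3, 0.3, 0.1]
opening: 1.001
finger_force: 0.0
[ 0.18  0.58 -0.7   1.96  0.52  0.79  0.76]
gp [0.4798 0.0792 0.2499] [-0.002  1.    -0.001] [ 0.002 -0.001 -1.   ]
blob [400.9 180.9] [ 26.2 129.3] n 1971 zmax 0.027 dome ((400.66778564453125, 179.9100341796875), 64.72411346435547) [411  26  29 130]
blob [454.5 -41.8] [28.6 27.5] n 593 zmax 0.0245 dome ((454.8853454589844, -42.681209564208984), 14.55130672454834) [200 132  28  27]
blob [479.8   9.2] [29.1 28.6] n 581 zmax 0.0236 dome ((480.0105285644531, 9.056441307067871), 14.431644439697266) [248 153  27  28]
blob [477.8  89.7] [29.2 28.3] n 570 zmax 0.0242 dome ((478.0798645019531, 89.49957275390625), 14.448177337646484) [320 152  27  27]
blob [ 600.7 -211.3] [161.9  67.5] n 1741 zmax 0.027 dome ((613.4400634765625, -239.55665588378906), 80.4240493774414) [ 28 218  99 102]
blob [570.1   4.6] [40.5 60.7] n 1815 zmax 0.0233 dome ((570.0177612304688, 4.6261749267578125), 34.716461181640625) [233 221  56  40]
blob [576.6 266. ] [107.  241.4] n 1601 zmax 0.027 dome ((625.1800537109375, 288.2785339355469), 120.69741821289062) [398 224 188  97]
blob [623.5  84.1] [82.6 98.8] n 2366 zmax 0.027 dome ((625.9827880859375, 86.12886810302734), 27.144014358520508) [289 248  78  59]
blob [654.5  86.3] [ 6.4 32.2] n 123 zmax 0.027 dome ((651.6604614257812, 86.24800109863281), 16.11958885192871) [316 303  27   8]
blob [775.3 -36.1] [33.8  4.7] n 131 zmax 0.0223 dome ((774.44384765625, -35.95622253417969), 10.558979034423828) [231 369  24  11]
```

View pics/w8.png

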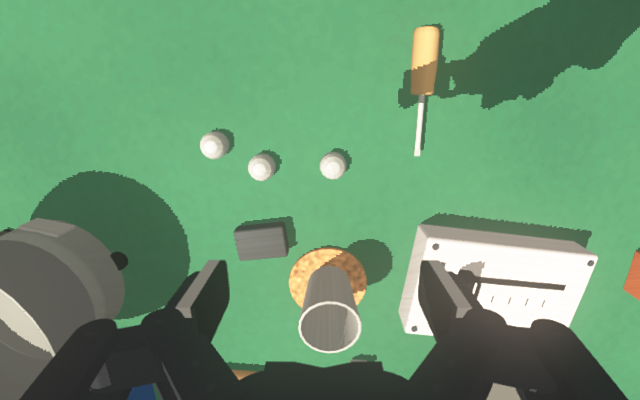

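One knob has been knocked to (.4547,-.042), px (214,145). The others are at px (261,166) and (333,165), and the beaker stands upright on the pad. I grasp the left knob first.

```bash
python3 - <<'E'
from h import *
delta([.478,.0896,.021],Rdown(0),.155)
E
python3 -m inch '{"linear":[[0.03,0.2,0.8],[0.03,0.2,1.9],[0.03,0.2,3.0],[0.03,0.2,3.9],[0.03,0.2,4.4],[0.03,0.2,4.57],[0.03,0.2,4.57]],"rot":[[0,0,0],[0,0,0],[0,0,0],[0,0,0],[0,0,0],[0,0,0],[0,0,0]]}' 0.4 40
python3 - <<'E'
from h import *
s=observe(); print(s['joints'].round(2),s['force'].round(1))
delta([.478,.0896,.021],Rdown(0),.155)
E
```

```text
lin [0.034 0.204 4.581] rot [-0.01   0.017  0.024] dist mm 229 deg 0
t: 29.92
ee_pos: [0.4784, 0.0904, 0.1774]
tcp_rot: [-0.005, 3.14, 0.0]
force: [0.4, -0.3, -0.1]
opening: 0.595
finger_force: 0.0
[-0.16  0.94 -0.2   2.11  1.01  0.19  0.29] [ 0.4 -0.3 -0.1]
lin [ 0.009 -0.016  0.028] rot [0.002 0.015 0.032] dist mm 2 deg 0
```

```bash
python3 -m inch '{"linear":[[0,0,0.02],[0,0,0.02],[0,0,0.02],[0,0,0.02],[0,0,0.02],[0,0,-0.6],[0,0,-1.6],[0,0,-2.6],[-0.2,-0.5,-3.2],[-0.5,-1.2,-3.2]],"rot":[[0,0,0],[0,0,0],[0,0,0],[0,0,0],[0,0,0],[0,0,0],[0,0,0],[0,0,0],[0,0,0],[0,0,0]]}' 1.0 40
python3 -m inch '{"linear":[[-0.4,-0.9,0],[-0.8,-1.8,0],[-1.2,-2.8,0],[-1.6,-3.8,0],[-2.0,-4.7,0],[-2.3,-5.4,0],[-2.5,-5.85,0.3],[-2.58,-5.95,0.8],[-2.58,-5.96,1.15],[-2.58,-5.96,1.15]],"rot":[[0,0,0],[0,0,0],[0,0,0],[0,0,0],[0,0,0],[0,0,0],[0,0,0],[0,0,0],[0,0,0],[0,0,0]]}'
python3 - <<'E'
from h import *
s=observe(); print(s['joints'].round(2),s['force'].round(1)); delta([.632,-.268,.125],Rdown(0))
E
```

```text
t: 31.18
ee_pos: [0.5042, 0.0301, 0.3405]
tcp_rot: [-0.006, 3.134, 0.004]
force: [1.3, -0.6, -1.7]
opening: 0.32
finger_force: 39.8
t: 32.42
ee_pos: [0.6322, -0.2661, 0.2776]
tcp_rot: [0.007, -3.139, -0.005]
force: [-0.4, 0.1, -0.3]
opening: 0.321
finger_force: 39.8
[ 0.65  0.99 -0.66  1.44  0.69  0.95  1.37] [-0.4  0.1 -0.3]
lin [ 0.004 -0.038 -0.049] rot [ 0.027 -0.029  0.045] dist mm 3 deg 0
```

```bash
python3 -m inch '{"linear":[[0,0,0],[0,0,0],[0,0,0],[0,0,-0.6],[0,0,-1.4],[0.3,0.6,-2.0],[0.7,1.4,-2.2],[1.1,2.2,-2.3],[1.5,3.0,-2.4],[1.9,3.8,-2.4]],"rot":[[0,0,0],[0,0,0],[0,0,0],[0,0,0],[0,0,0],[0,0,0],[0,0,0],[0,0,0],[0,0,0],[0,0,0]]}' 0.35 40
python3 -m inch '{"linear":[[0.4,0.5,0],[0.8,1.0,0],[1.1,1.2,0],[1.1,1.2,0],[1.1,1.2,0]],"rot":[[0,0,0],[0,0,0],[0,0,0],[0,0,0],[0,0,0]]}'
python3 - <<'E'
from kn import *
s=observe(); print(s['joints'].round(2),s['ee_pos'].round(4)); p=shot('wrist'); save(p,'w9'); knobs(p)
p=shot('scene'); save(p,'s9')
a=cv2.imread('pics/s9.png')[150:300,190:410]; b=cv2.imread('pics/w9.png')
cv2.imwrite('pics/c9.png',np.vstack([cv2.resize(a,(440,300)),cv2.resize(b,(440,275))]))
E
```

```text
t: 33.67
ee_pos: [0.537, -0.0767, 0.4007]
tcp_rot: [-0.003, 3.138, 0.001]
force: [-0.6, 1.0, 0.1]
opening: 0.651
finger_force: 0.0
t: 34.3
ee_pos: [0.4832, -0.0188, 0.3999]
tcp_rot: [-0.002, 3.139, 0.001]
force: [0.4, -0.0, -0.1]
opening: 0.652
finger_force: 0.0
[ 0.41  0.6  -0.75  1.97  0.57  0.79  0.91] [ 0.4832 -0.0188  0.3999]
blob [401.  180.8] [ 26.2 129.2] n 2062 zmax 0.027 dome ((401.0670166015625, 178.69094848632812), 64.7914047241211) [503  24  34 130]
blob [454.8 -42.3] [28.9 28.9] n 613 zmax 0.0234 dome ((455.1595458984375, -42.80754852294922), 14.351502418518066) [288 128  28  28]
blob [480.2   8.8] [29.1 27.5] n 579 zmax 0.0243 dome ((479.8298645019531, 8.875173568725586), 14.63906478881836) [336 151  26  28]
blob [ 590.7 -212.5] [152.3  55.1] n 1423 zmax 0.027 dome ((603.47119140625, -234.52529907226562), 74.88966369628906) [101 217  98  94]
blob [569.7   4.8] [40.2 60.1] n 1826 zmax 0.0228 dome ((569.74853515625, 5.055150508880615), 34.539093017578125) [317 220  54  40]
blob [573.7 263.6] [100.2 228.8] n 1633 zmax 0.027 dome ((614.2247924804688, 279.7718505859375), 108.25457000732422) [474 222 166  83]
blob [ 567.8 -339.3] [ 8.4 22.7] n 87 zmax 0.0078 dome  [ 61 230  15  12]
blob [605.9 106.9] [90.1 30.4] n 927 zmax 0.0266 dome  [390 246  54  47]
blob [637.3  47.7] [86.7 24.5] n 686 zmax 0.0087 dome  [366 254  22  60]
```

View pics/c9.png

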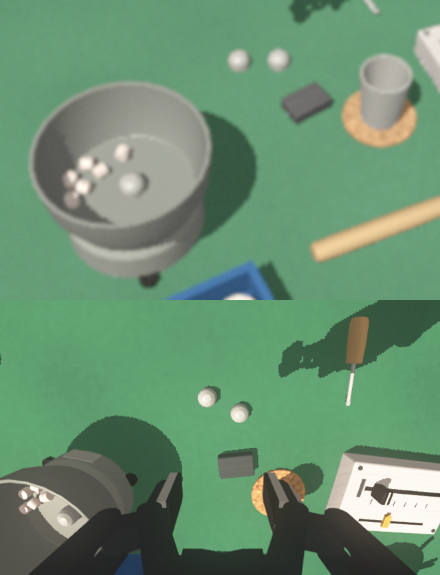

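The first knob rests at the bowl centre with the slugs. The other two are unchanged. Taking the one at (.480,.009).

```bash
python3 -m inch '{"linear":[[0.06,0.3,0.8],[0.06,0.55,1.9],[0.06,0.55,2.9],[0.06,0.55,3.8],[0.06,0.55,4.3],[0.06,0.55,4.48],[0.06,0.55,4.48]],"rot":[[0,0,0],[0,0,0],[0,0,0],[0,0,0],[0,0,0],[0,0,0],[0,0,0]]}' 0.5 40
python3 -m inch '{"linear":[[0,0,0.02],[0,0,0.02],[0,0,0.02],[0,0,0.02],[0,0,0.02],[0,0,-0.6],[0,0,-1.6],[0,0,-2.6],[-0.2,-0.4,-3.2],[-0.5,-1.0,-3.2]],"rot":[[0,0,0],[0,0,0],[0,0,0],[0,0,0],[0,0,0],[0,0,0],[0,0,0],[0,0,0],[0,0,0],[0,0,0]]}' 1.0 40
python3 - <<'E'
from h import *
s=observe(); print(s['joints'].round(2),s['force'].round(1),s['ee_pos']); delta([.632,-.235,.185],Rdown(0));delta([.625,-.235,.128],Rdown(0))
E
```

```text
t: 35.28
ee_pos: [0.4802, 0.0094, 0.1747]
tcp_rot: [-0.004, 3.141, 0.0]
force: [0.8, -0.6, 0.2]
opening: 0.501
finger_force: 0.0
t: 36.52
ee_pos: [0.5053, -0.0402, 0.3383]
tcp_rot: [-0.007, 3.136, 0.003]
force: [1.1, 0.1, -1.1]
opening: 0.329
finger_force: 39.9
[ 0.41  0.72 -0.69  1.97  0.7   0.7   0.85] [ 1.1  0.1 -1.1] [ 0.50526609 -0.04024517  0.33825046]
lin [-2.518 -3.906 -0.026] rot [0.016 0.058 0.04 ] dist mm 232 deg 0
lin [-2.371 -3.907  1.113] rot [0.016 0.058 0.04 ] dist mm 235 deg 0
```

```bash
python3 -m inch '{"linear":[[-0.4,-0.6,0],[-0.9,-1.4,0],[-1.4,-2.2,0],[-1.9,-3.0,0],[-2.2,-3.6,0],[-2.37,-3.85,0.3],[-2.37,-3.9,0.8],[-2.37,-3.9,1.1],[-2.37,-3.9,1.1]],"rot":[[0,0,0],[0,0,0],[0,0,0],[0,0,0],[0,0,0],[0,0,0],[0,0,0],[0,0,0],[0,0,0]]}'
python3 -m inch '{"linear":[[0,0,0],[0,0,0],[0,0,0],[0,0,-0.6],[0,0,-1.4],[0.3,0.4,-2.0],[0.7,1.0,-2.2],[1.1,1.6,-2.3],[1.5,2.2,-2.4],[1.9,2.8,-2.4]],"rot":[[0,0,0],[0,0,0],[0,0,0],[0,0,0],[0,0,0],[0,0,0],[0,0,0],[0,0,0],[0,0,0],[0,0,0]]}' 0.5 40
python3 -m inch '{"linear":[[0.4,0.4,0],[0.8,0.8,0],[1.1,1.0,0],[1.1,1.0,0],[1.1,1.0,0]],"rot":[[0,0,0],[0,0,0],[0,0,0],[0,0,0],[0,0,0]]}'
python3 - <<'E'
from kn import *
s=observe(); print(s['joints'].round(2),s['ee_pos'].round(4)); p=shot('wrist'); save(p,'w10'); knobs(p); delta([.4552,-.0424,.020],Rdown(0))
E
```

```text
t: 37.65
ee_pos: [0.6229, -0.2341, 0.279]
tcp_rot: [0.006, -3.14, -0.003]
force: [0.6, -1.0, 0.6]
opening: 0.33
finger_force: 39.8
t: 38.9
ee_pos: [0.5276, -0.0945, 0.4016]
tcp_rot: [-0.003, 3.138, 0.001]
force: [0.7, 0.7, 0.6]
opening: 0.502
finger_force: 0.0
t: 39.52
ee_pos: [0.4738, -0.0462, 0.4009]
tcp_rot: [-0.002, 3.139, 0.001]
force: [-0.6, -0.3, -0.3]
opening: 0.498
finger_force: 0.0
[ 0.49  0.6  -0.78  1.99  0.59  0.79  0.94] [ 0.4738 -0.0462  0.4009]
blob [400.5 180.8] [128.8  24.9] n 2014 zmax 0.027 dome ((400.4784851074219, 179.516845703125), 64.50051879882812) [525  36  35 126]
blob [454.5 -42.8] [28.4 29.3] n 590 zmax 0.0243 dome ((455.1790466308594, -42.550254821777344), 14.328121185302734) [313 136  28  28]
blob [ 585.3 -230.8] [156.4  55.6] n 1338 zmax 0.027 dome ((602.103759765625, -246.75767517089844), 76.1997299194336) [102 224 120  83]
blob [569.7   4.8] [40.3 60.1] n 1511 zmax 0.023 dome ((569.675048828125, 4.558435440063477), 34.383033752441406) [340 227  53  40]
blob [577.  248.4] [ 98.2 210.4] n 1726 zmax 0.027 dome ((618.2609252929688, 266.11456298828125), 100.15933227539062) [492 229 148  90]
blob [ 568.5 -338.5] [10.7 23.1] n 119 zmax 0.0087 dome  [ 83 237  17  13]
blob [606.7  96.5] [93.6 44.2] n 1460 zmax 0.0269 dome ((613.8814697265625, 83.98516845703125), 21.478395462036133) [401 253  63  44]
blob [768.8 125.8] [22.9 22.6] n 235 zmax 0.027 dome ((770.0076293945312, 125.42311096191406), 14.948184967041016) [435 364  21  25]
lin [0.385 0.076 4.515] rot [0.006 0.025 0.007] dist mm 227 deg 0
```

```bash
python3 -m inch '{"linear":[[0.38,0.08,0.8],[0.38,0.08,1.9],[0.38,0.08,2.9],[0.38,0.08,3.8],[0.38,0.08,4.3],[0.38,0.08,4.49],[0.38,0.08,4.49]],"rot":[[0,0,0],[0,0,0],[0,0,0],[0,0,0],[0,0,0],[0,0,0],[0,0,0]]}' 0.4 40
python3 -m inch '{"linear":[[0,0,0.01],[0,0,0.01],[0,0,0.01],[0,0,0.01],[0,0,0.01],[0,0,-0.6],[0,0,-1.6],[0,0,-2.6],[-0.3,-0.3,-3.2],[-0.7,-0.8,-3.2]],"rot":[[0,0,0],[0,0,0],[0,0,0],[0,0,0],[0,0,0],[0,0,0],[0,0,0],[0,0,0],[0,0,0],[0,0,0]]}' 1.0 40
python3 - <<'E'
from h import *
s=observe(); print(s['joints'].round(2),s['force'].round(1),s['ee_pos']); delta([.66,-.255,.128],Rdown(0))
E
```

```text
t: 40.45
ee_pos: [0.455, -0.0415, 0.1751]
tcp_rot: [-0.005, 3.14, -0.001]
force: [-0.2, 0.0, 0.3]
opening: 0.597
finger_force: 0.0
t: 41.7
ee_pos: [0.4898, -0.0814, 0.3386]
tcp_rot: [-0.006, 3.136, 0.002]
force: [0.7, 0.2, -1.2]
opening: 0.326
finger_force: 39.8
[ 0.5   0.71 -0.7   2.    0.72  0.69  0.92] [ 0.7  0.2 -1.2] [ 0.48976866 -0.08139221  0.33864566]
lin [-3.385 -3.487  1.127] rot [0.013 0.053 0.037] dist mm 249 deg 0
```

```bash
python3 -m inch '{"linear":[[-0.5,-0.5,0],[-1.1,-1.1,0],[-1.7,-1.7,0],[-2.3,-2.3,0],[-2.8,-2.9,0],[-3.2,-3.3,0.2],[-3.38,-3.47,0.7],[-3.38,-3.48,1.1],[-3.38,-3.48,1.12]],"rot":[[0,0,0],[0,0,0],[0,0,0],[0,0,0],[0,0,0],[0,0,0],[0,0,0],[0,0,0],[0,0,0]]}'
python3 -m inch '{"linear":[[0,0,0],[0,0,0],[0,0,0],[0,0,-0.6],[0,0,-1.4],[0.1,0.6,-2.0],[0.2,1.4,-2.2],[0.3,2.2,-2.3],[0.4,3.0,-2.4],[0.5,3.8,-2.4]],"rot":[[0,0,0],[0,0,0],[0,0,0],[0,0,0],[0,0,0],[0,0,0],[0,0,0],[0,0,0],[0,0,0],[0,0,0]]}' 0.5 40
python3 - <<'E'
from kn import *
s=observe(); print(s['ee_pos'].round(4),s['joints'].round(2)); delta([.602,.25,.245],Rdown(-.121))
for n in ['top','scene']:
    p=shot(n); save(p,n+'11')
    for l in ('knob0','slug0'):
        for d in trace(l,p): print(n,l,round(d['conf'],2),np.round(d['box']))
a=cv2.imread('pics/top11.png')[80:320,90:500]; b=cv2.imread('pics/scene11.png')[170:300,190:410]
cv2.imwrite('pics/c11.png',np.vstack([cv2.resize(a[:,:390],(488,300)),cv2.resize(b,(488,290),interpolation=cv2.INTER_CUBIC)]))
E
```

```text
t: 42.82
ee_pos: [0.6573, -0.2545, 0.2778]
tcp_rot: [0.005, -3.138, -0.003]
force: [-1.0, 0.1, -0.4]
opening: 0.324
finger_force: 39.8
t: 44.08
ee_pos: [0.6329, -0.064, 0.4015]
tcp_rot: [-0.003, 3.138, 0.001]
force: [-0.1, 0.2, -0.2]
opening: 0.5
finger_force: 0.0
[ 0.6329 -0.064   0.4015] [ 0.42  0.8  -0.75  1.52  0.59  1.06  1.09]
lin [0.606 6.281 0.032] rot [0.008 0.032 1.175] dist mm 315 deg 7
top knob0 0.6 [384. 166. 399. 180.]
top knob0 0.5 [388. 179. 400. 190.]
top slug0 0.61 [410. 200. 412. 210.]
scene knob0 0.67 [263. 228. 273. 241.]
scene knob0 0.45 [250. 236. 260. 251.]
scene slug0 0.37 [226. 226. 236. 235.]
scene slug0 0.36 [236. 231. 244. 240.]
```

View pics/c11.png

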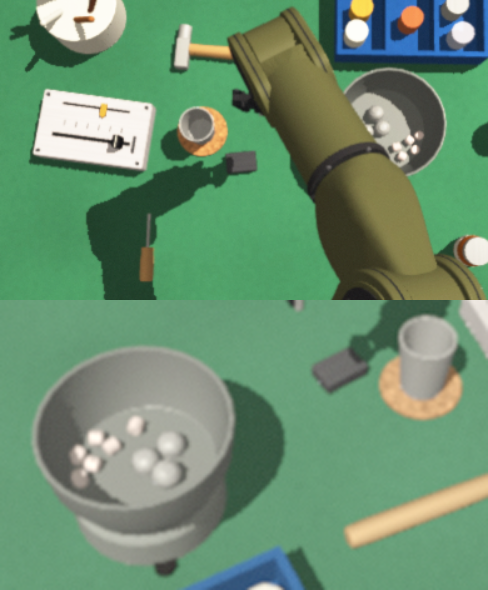

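Three knobs and six slugs are in the bowl (lower crop, around (160,460)), and none remain on the bench. Now to the fader.

```bash
python3 -m inch '{"linear":[[0.06,0.7,0],[0.14,1.6,0],[0.22,2.5,0],[0.3,3.4,0],[0.4,4.3,0],[0.5,5.2,0.03],[0.57,5.9,0.03],[0.6,6.28,0.03],[0.6,6.28,0.03],[0.6,6.28,0.03]],"rot":[[0,0,0.15],[0,0,0.3],[0,0,0.45],[0,0,0.6],[0,0,0.75],[0,0,0.9],[0,0,1.05],[0,0,1.17],[0,0,1.17],[0,0,1.17]]}' 0.6 20
python3 -m inch '{"linear":[[0,0,0],[0,0,0]],"rot":[[0,0,0],[0,0,0]]}'
python3 - <<'E'
from con import *
p=shot('wrist'); c,x,y=console(p); save(p,'w12'); print(c,x,y)
for l,z in [('fader_top',.0755),('pointer_tip',.051)]:
    for d in pinpoint(l,p)[:1]: q=onz(p,d['at'],z)[0,:2]-c; print(l,d['conf'],q@x,q@y)
delta([.6001,.2375,.072],Rdown(-.121))
E
```

```text
t: 45.62
ee_pos: [0.6034, 0.2462, 0.3987]
tcp_rot: [0.194, 3.134, -0.002]
force: [-0.0, -0.5, -0.5]
opening: 0.397
finger_force: 0.0
t: 45.88
ee_pos: [0.6028, 0.2474, 0.399]
tcp_rot: [0.191, 3.134, 0.0]
force: [0.3, -0.2, 0.1]
opening: 0.404
finger_force: 0.0
console [626.6 289.3] [209.4 129.9] 82.78
pointer tip con [ 0.0252 -0.0143] mid y -0.0143 ext [ 0.0244 -0.0197] [ 0.0502 -0.0085] 224
fader [600.3 237.7] [15.8 24.4] con -0.0195 -0.0545 yaw -0.126
[0.62655969 0.28929233] [ 0.99206821 -0.1257007 ] [0.1257007  0.99206821]
fader_top 0.68 -0.017613960605942336 -0.05577690484081412
pointer_tip 0.49 0.023989343141021583 -0.014677287461333371
lin [ 0.028 -0.22   3.442] rot [0.007 0.014 0.001] dist mm 172 deg 0
```

```bash
python3 -m inch '{"linear":[[0.03,-0.22,0.7],[0.03,-0.22,1.6],[0.03,-0.22,2.5],[0.03,-0.22,3.1],[0.03,-0.22,3.4],[0.03,-0.22,3.44],[0.03,-0.22,3.44]],"rot":[[0,0,0],[0,0,0],[0,0,0],[0,0,0],[0,0,0],[0,0,0],[0,0,0]]}'
python3 -m inch '{"linear":[[0,0,0],[0,0,0],[0,0,0],[0,0,0]],"rot":[[0,0,0],[0,0,0],[0,0,0],[0,0,0]]}' 1.0 20
python3 -m inch '{"linear":[[0,0.1,0],[0,0.25,0],[0,0.4,0],[0,0.55,0],[0,0.68,0],[0,0.76,0],[0,0.8,0],[0,0.8,0],[0,0.8,0]],"rot":[[0,0,0],[0,0,0],[0,0,0],[0,0,0],[0,0,0],[0,0,0],[0,0,0],[0,0,0],[0,0,0]]}'
python3 - <<'E'
from con import *
s=observe(); print(s['ee_pos'],s['force'].round(1)); c=np.array([.6265,.2894]); y=np.array([.121,.9927]); print((s['ee_pos'][:2]-c)@y)
E
```

```text
t: 46.9
ee_pos: [0.6004, 0.2384, 0.2283]
tcp_rot: [0.189, 3.133, 0.003]
force: [0.6, 0.5, 0.2]
opening: 0.4
finger_force: 0.0
t: 47.4
ee_pos: [0.6004, 0.2382, 0.2285]
tcp_rot: [0.189, 3.132, 0.003]
force: [-0.8, -0.7, 6.3]
opening: 0.183
finger_force: 25.8
t: 48.52
ee_pos: [0.6052, 0.2778, 0.2285]
tcp_rot: [0.189, 3.133, 0.002]
force: [-0.2, -0.9, 6.2]
opening: 0.179
finger_force: 25.8
[0.60517643 0.27775858 0.22847447] [-0.2 -0.9  6.2]
-0.014136590396598106
```

Release, rise and check.

```bash
python3 -m inch '{"linear":[[0,0,0],[0,0,0],[0,0,0]],"rot":[[0,0,0],[0,0,0],[0,0,0]]}' 0.6 20
python3 -m inch '{"linear":[[0,0,-0.6],[0,0,-1.4],[0,0,-2.0],[0,0,-2.2],[0,0,-2.2],[0,0,-2.2]],"rot":[[0,0,0],[0,0,0],[0,0,0],[0,0,0],[0,0,0],[0,0,0]]}'
python3 - <<'E'
from con import *
for i in range(2): p=shot('wrist'); c,x,y=console(p)
save(p,'w13'); print(observe()['ee_pos'])
for l,z in [('fader_top',.0755),('pointer_tip',.051)]:
    for d in pinpoint(l,p)[:1]: q=onz(p,d['at'],z)[0,:2]-c; print(l,d['conf'],d['at'],q@x,q@y)
a=cv2.imread('pics/w13.png')[80:330,150:500]; cv2.imwrite('pics/c13.png',cv2.resize(a,None,fx=2,fy=2,interpolation=cv2.INTER_CUBIC))
E
```

```text
t: 48.9
ee_pos: [0.6046, 0.2776, 0.2268]
tcp_rot: [0.189, 3.135, 0.001]
force: [0.4, -1.1, 0.8]
opening: 0.402
finger_force: 0.0
t: 49.65
ee_pos: [0.6042, 0.2771, 0.3354]
tcp_rot: [-0.189, -3.135, 0.002]
force: [-0.8, 0.3, 0.1]
opening: 0.405
finger_force: 0.0
console [626.2 289.4] [209.9 129.8] 82.84
pointer tip con [ 0.0255 -0.0145] mid y -0.0144 ext [ 0.0241 -0.0196] [ 0.051  -0.0085] 323
fader [605.3 278.2] [15.5 24.3] con -0.0193 -0.0137 yaw -0.1249
console [626.  289.6] [209.6 130.1] 82.65
pointer tip con [ 0.0257 -0.0145] mid y -0.0144 ext [ 0.0243 -0.0196] [ 0.0512 -0.0085] 329
fader [605.2 278.3] [15.4 24. ] con -0.0192 -0.0139 yaw -0.1283
[0.60423467 0.27727293 0.3355229 ]
fader_top 0.62 [324.8, 209.2] -0.016982720942560897 -0.014350327511788217
pointer_tip 0.79 [322.8, 246.9] 0.025176846631541763 -0.015537854207348219
```

View pics/c13.png

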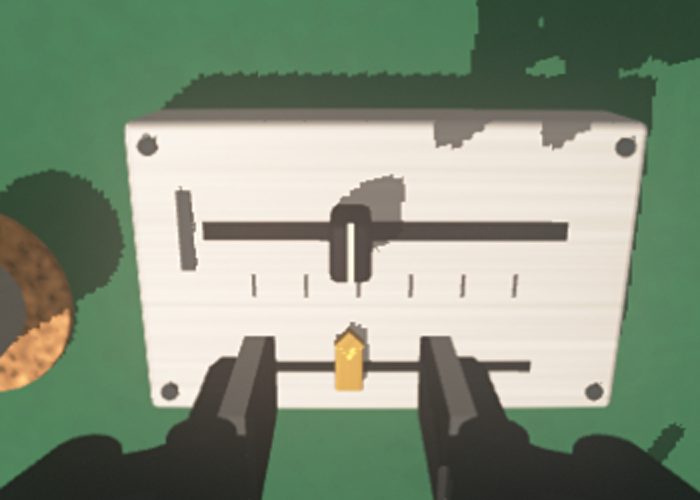

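The fader's white line (350,250) is level with the brass tip (349,330), within about 0.7 mm. The gripper is clear, so I'm handing in.

```bash
python3 -c "
from station import finish_job
print(finish_job())"
```

```text
the job is handed in; nothing more can be done
None
```

The job is handed in, with no verdict returned: the fader was slid home, all six slugs and all three knobs found on the bench are in the bowl, the beaker stands upright about 1.5 mm off the cork pad's centre, and the fader is level with the brass pointer to about 0.7 mm.

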